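Gauge the jade blanks from the rinse tray

ROBOT

A 6-joint arm with a two-finger parallel gripper is mounted at the origin on the work surface. World frame = base frame: x ahead of the robot, y to its left, z up, the work surface at z = 0. Lengths are in m, angles in rad, forces in N, time in s.
With the tool pointing down it reaches from about 0.15 to 0.775 m from the base axis. Payload 6.1 kg.
Tool frame: the origin (TCP) lies between the finger pads; the fingertips stand 19 mm ahead of it and the grasp point (between the pads) is the TCP (ctrl.tip_reach is the x of the fingertips in the tool frame, in m); x points along the fingers, y is the direction in which the jaws open and shut, and the axes are right-handed (so a half turn about x gives the same grasp; the last joint's range is limited). The gripper opens to 85 mm and grips with 20 to 120 N. Pads are 22 mm wide; open, the fingers measure 114 mm over their backs; the gripper's body (76 mm by 85 mm) begins 54 mm behind the grasp point. The pads swing forward as they close: fully open they stand 13 mm farther back than shut.
Start: joints at [-1.191, 0.126, -0.04, 1.405, 0, 1.571], TCP at [0.195, -0.488, 0.25] pointing down, gripper open.
Joint ranges: [-2.72, 2.72], [-0.95, 1.95], [-1.27, 1.35], [-1.78, 2.02], [-1.46, 1.47], [-3.14, 3.14]. Speed limits (rad/s): [2.39, 2.39, 3.01, 3.14, 3.14, 3.14].

INTERFACE

Orientations are given as a rotation vector (axis times angle).
In Python, from rig import ctrl gives the robot as it stands.
- The arm moves only by the tool apply_moves, never from a script. Its argument "deltas" is one flat list of numbers, 7 for each row, row after row: the opening, from 0 (shut) to 1 (fully open), then the shift along the world's x, y, z in mm, then the turn, a rotation vector about the world's x, y, z in rad. A call has 1 to 12 rows; each row is the pose to reach, as a shift and turn from the pose commanded when the call began; what a row does not reach only later rows make up. A row lasts 1/8 s, in which the tool goes at most 62.5 mm and 10.7 degrees, less where a joint would pass 70% of its speed; a pose out of reach is approached as far as the arm can. A call with a gripper value outside its range is refused whole. The fingers move at their own pace and stop on an object; "force" is the grip in N (left out, the last holds). Time passes only in rows, so rows that repeat a pose let the fingers close. It gives the time, the measured TCP pose, the force and the opening at its end, in the units of the state.
- ctrl.observe(): the state, without advancing time (a new reading comes with each control period).
- ctrl.capture(name): name is "side" or "top"; returns the picture (400x640x3 uint8, red, green, blue); there is no depth.
- ctrl.camera_info(name): a dict with "fov_y" (degrees; the focal length in pixels is half the picture's height over the tangent of half this angle, whatever the lens; pixels are square), "cx", "cy" (the principal point, pixels), "rvec" (rotation vector, rad) and "tvec" (3), from world to camera coordinates, as OpenCV has them. Camera axes: x right, y down, z forward; pixel columns grow to the right and rows downward; lengths in m; the calibration is good to about 2 mm. A picture is of the moment at which its call begins. camera_info takes no time and is no camera call.
- ctrl.close_job(): hands the job in, once; it reports no verdict.
Trained networks look in the newest picture that a camera, given by its name, has taken for a name from the list of things; names that differ only in an ending like _2 or _b are one class to them, and where a whole thing is asked for, a point or a joint stands for the part that bears it (a point fixed in the world has none). Each returns a list of dicts, best first, with "conf" (0 to 1); they miss things now and then, are a little off and sometimes report something else, mostly with a low value. They report only what shows in the picture. A call takes as long as a camera call. They do not tell look-alikes from the thing itself.
- ctrl.spot_in(camera, query): "bbox" ([left, top, width, height] as shares, 0 to 1, of the picture: columns of its width, rows of its height, round what is visible of it).
- ctrl.landmark_of(camera, query): "centre" ([row, column] as shares, 0 to 1, of the picture: columns of its width, rows of its height: a listed point, or the origin of a listed thing).
The state is a dict: "time": time; "qpos": joint angles; "qvel": joint speeds; "tau": joint torques, N m; "position": TCP position; "eef_rot": TCP orientation; "ft_force": force on the tool from outside, world axes, zero at the start; "wrist_torque": the same for the moment, N m; "grip_width": finger opening in m.
Only numpy, scipy, OpenCV 4.12 (cv2) and the standard library are available. Lean on these libraries where they do the work, as an engineer would, in place of code of your own. Each camera call takes 0.05 s, during which the arm holds its last target.

TASK

Slide the guard of the rinse tray fully open and sort the jade blanks with the bore gauge: drop every blank that fits through the bore into the catch box below it, and put every blank that is too big in the wooden rework tray, without forcing it into the gauge. When all are sorted, slide the guard fully shut again; leave everything else on the bench alone.

Things in the scene. Friction and masses are not known exactly. Their poses are not given: they have to be found in the camera images.
- rinse_tray: fixed rinse tray, 200 (x) x 410 (y) mm, white perforated deck. Origin on the table under the deck's middle, z up. Deck top z = 30, free area x -93..93, y -95..95. Rails 6.5 thick at x = -93 and 93, y -100..310, up to z = 66; across y = -97.5 and 97.5 only a lip 5 thick, up to z = 36. From y = 100 to 310 a closed low housing (top z = 32) over which the open guard stands
- guard (a joint): clear guard window, 200 x 200 x 5 mm in an aluminium frame, sliding on the rails along the rinse tray's +y; 0 = shut (covers the deck), 0.21 m = fully open (end stop). Slides with about 1.5 N plus light damping, stays where left. Underside z = 67, top z = 72 mm above the table
- guard_grip (a point): top centre of the guard's black handle, a bar 60 mm long (tray x), 12 wide (tray y, the sliding direction), 26 high, upright on the guard, 60 mm to -y of its middle; its top is 98 mm above the table. Axes as the rinse tray's; moves with the guard
- gauge: fixed bore gauge: steel plate with one round bore over a closed clear catch box; the bore is the only way in. Origin on the table under the bore, z up; box x -35..165, y -45..45 mm, top z = 88 (plate x -35..35, 12 thick; the rest a clear cover). Under the bore a slippery slide takes what falls through along +x to the felt-lined end of the box, which holds all the blanks
- gauge_bore (a point): centre of the bore's mouth, in the top face of the gauge plate, 88 mm above the table; straight bore, diameter 34 mm, 12 deep, axis vertical, no lead-in
- rework_tray: fixed open wooden tray, 170 (x) x 120 (y) x 16 mm high, walls 4, floor 4 above the table. Origin: centre of its underside, z up
- blank1: plain jade blank: upright cylinder 26 mm high, diameter either 31 (right size, about 60 g) or 37 (oversize, about 85 g); which one must be found with the gauge, all the same grey-green stone. Origin: centre of its underside; z its axis, up. Starts standing on the deck of the rinse tray, under the guard. May be absent (no pose)
- blank2: plain jade blank: upright cylinder 26 mm high, diameter either 31 (right size, about 60 g) or 37 (oversize, about 85 g); which one must be found with the gauge, all the same grey-green stone. Origin: centre of its underside; z its axis, up. Starts standing on the deck of the rinse tray, under the guard. May be absent (no pose)
- blank3: plain jade blank: upright cylinder 26 mm high, diameter either 31 (right size, about 60 g) or 37 (oversize, about 85 g); which one must be found with the gauge, all the same grey-green stone. Origin: centre of its underside; z its axis, up. Starts standing on the deck of the rinse tray, under the guard. May be absent (no pose)
- blank4: plain jade blank: upright cylinder 26 mm high, diameter either 31 (right size, about 60 g) or 37 (oversize, about 85 g); which one must be found with the gauge, all the same grey-green stone. Origin: centre of its underside; z its axis, up. Starts standing on the deck of the rinse tray, under the guard. May be absent (no pose)
- blank5: plain jade blank: upright cylinder 26 mm high, diameter either 31 (right size, about 60 g) or 37 (oversize, about 85 g); which one must be found with the gauge, all the same grey-green stone. Origin: centre of its underside; z its axis, up. Starts standing on the deck of the rinse tray, under the guard. May be absent (no pose)
- blank6: plain jade blank: upright cylinder 26 mm high, diameter either 31 (right size, about 60 g) or 37 (oversize, about 85 g); which one must be found with the gauge, all the same grey-green stone. Origin: centre of its underside; z its axis, up. Starts standing on the deck of the rinse tray, under the guard. May be absent (no pose)
- dressing_stone: terracotta-red dressing stone, a bar 70 x 16 x 14, lying between the gauge and the rework tray; a bystander. Origin on its underside (sizes in mm)
- brush: flat dusting brush with a wooden handle, 170 long, beyond the gauge and tray; a bystander. Origin on its underside (sizes in mm)
- rough_stone: lump of dark rough stone, 92 wide, 60 high; a bystander. Origin on its underside (sizes in mm)
- oil_bottle: small capped bottle, 48 diameter, 110 high; a bystander. Origin on its underside (sizes in mm)
- bangle: stone bangle lying flat, 74 outside diameter, 12 high; a bystander. Origin on its underside (sizes in mm)
- file: flat file with a wooden handle, 180 long, up to 18 high; a bystander. Origin on its underside (sizes in mm)
Not all that is in view belongs to the job. Of the things shaped like the rework_tray, the wooden one is meant. Leave any yellow look-alike of the gauge alone.

How it is judged:
On the way, in this order (a step that is already met when the one before it is completed fails the run):
1. the guard is slid open (at least 195 mm) (value of joint guard above 0.195 m), for 0.2 s.
2. every blank is sorted: those that fit the bore have gone through it into the catch box, the oversize ones rest in the rework tray (x of blank1 in the frame of gauge between -0.033 and 0.163 m and y of blank1 in the frame of gauge between -0.043 and 0.043 m and z of blank1 in the frame of gauge between -0.002 and 0.065 m and linear speed of each of blank1, blank4, blank5, blank2, blank3, blank6 below 0.03 m/s and x of blank4 in the frame of gauge between -0.033 and 0.163 m and y of blank4 in the frame of gauge between -0.043 and 0.043 m and z of blank4 in the frame of gauge between -0.002 and 0.065 m and x of blank5 in the frame of gauge between -0.033 and 0.163 m and y of blank5 in the frame of gauge between -0.043 and 0.043 m and z of blank5 in the frame of gauge between -0.002 and 0.065 m and x of blank2 in the frame of rework_tray between -0.083 and 0.083 m and y of blank2 in the frame of rework_tray between -0.058 and 0.058 m and z of blank2 in the frame of rework_tray between 0 and 0.03 m and x of blank3 in the frame of rework_tray between -0.083 and 0.083 m and y of blank3 in the frame of rework_tray between -0.058 and 0.058 m and z of blank3 in the frame of rework_tray between 0 and 0.03 m and x of blank6 in the frame of rework_tray between -0.083 and 0.083 m and y of blank6 in the frame of rework_tray between -0.058 and 0.058 m and z of blank6 in the frame of rework_tray between 0 and 0.03 m), for 0.2 s.
At the end, for the whole second after the job is handed in: Every 31 mm blank present stays inside the catch box of the gauge, below its plate; every 37 mm blank present stays inside the walls of the rework tray, on its floor; the guard is shut to within 8 mm (x of blank1 in the frame of gauge between -0.033 and 0.163 m and y of blank1 in the frame of gauge between -0.043 and 0.043 m and z of blank1 in the frame of gauge between -0.002 and 0.065 m and x of blank4 in the frame of gauge between -0.033 and 0.163 m and y of blank4 in the frame of gauge between -0.043 and 0.043 m and z of blank4 in the frame of gauge between -0.002 and 0.065 m and x of blank5 in the frame of gauge between -0.033 and 0.163 m and y of blank5 in the frame of gauge between -0.043 and 0.043 m and z of blank5 in the frame of gauge between -0.002 and 0.065 m and x of blank2 in the frame of rework_tray between -0.083 and 0.083 m and y of blank2 in the frame of rework_tray between -0.058 and 0.058 m and z of blank2 in the frame of rework_tray between 0 and 0.03 m and x of blank3 in the frame of rework_tray between -0.083 and 0.083 m and y of blank3 in the frame of rework_tray between -0.058 and 0.058 m and z of blank3 in the frame of rework_tray between 0 and 0.03 m and x of blank6 in the frame of rework_tray between -0.083 and 0.083 m and y of blank6 in the frame of rework_tray between -0.058 and 0.058 m and z of blank6 in the frame of rework_tray between 0 and 0.03 m and value of joint guard below 0.008 m); the robot touches nothing.
It fails at once if an oversize blank is forced against the gauge (more than 45 N) (contact force between any of blank2, blank3, blank6 and gauge above 45 N).
It fails at once if a bystander (dressing stone, brush, rough stone, bottle, bangle, file) is moved by more than 40 mm (distance of any of dressing_stone, brush, rough_stone, oil_bottle, bangle, file from where it was at the start of the episode above 0.04 m).
Of blank1, blank2, blank3, blank4, blank5, blank6 only 4 to 6 are there at a start; the rules pass over those that are not, and their reading is None.
At some moment in a run one of blank1, blank2, blank3, blank4, blank5, blank6 may be knocked a few centimetres aside while the robot is not near it.
It also fails if it takes over 210 s, if anything falls off the work surface, if the arm or the gripper's body presses on something with over 40 N, if the wrist force passes 120 N, or if a joint passes its speed limit or range.

## Working session

There is one attempt and no reset: what is moved stays moved. The work goes in short steps, Python scripts to look and compute and a tool call to move; the robot and the scene stay as the last step left them, time stands still between calls to the robot, and variables do not carry over. Pictures are saved under pics/ and viewed, and the job is handed in when it is done.

Besides the shell and the picture viewer there is one more tool, called after "Call:" by a JSON object that holds its "fn" and its "kwargs". apply_moves: Moves the arm, as the interface text tells. Its arguments: {"type":"object","properties":{"deltas":{"type":"array","items":{"type":"number"}},"force":{"type":"number"}},"required":["deltas"]}

```bash
mkdir -p pics; ls
python3 - <<'E'
from rig import ctrl
import cv2
for n in ("top","side"):
    im=ctrl.capture(n); cv2.imwrite(f"pics/{n}0.png",im[:,:,::-1]); print(n,ctrl.camera_info(n))
print(ctrl.observe())
E
```

```text
pics
top {'fov_y': 52.52368539148832, 'cx': 320.24150926854327, 'cy': 200.71445889121506, 'rvec': array([ 2.18790587, -2.14504255,  0.12522015]), 'tvec': array([-0.12948899,  0.47778541,  1.29357981])}
side {'fov_y': 50.28059280700934, 'cx': 316.33784401799926, 'cy': 194.80727245415463, 'rvec': array([ 2.06148343, -0.33024197,  0.19580285]), 'tvec': array([-0.47823069,  0.10799685,  1.12133725])}
{'time': 0.1, 'qpos': array([-1.19097570e+00,  1.26370365e-01, -4.04763838e-02,  1.40537294e+00,
        1.75142865e-06,  1.57083635e+00]), 'qvel': array([-1.00383061e-03, -7.48946238e-04,  1.28209251e-03, -1.42159847e-04,
        8.41621737e-05, -1.00678765e-03]), 'tau': array([ 1.85516794e-03, -4.36902559e+01,  3.53606844e+01,  1.36289824e-02,
        1.13435200e-05, -8.68719667e-06]), 'position': array([ 0.19453053, -0.48729383,  0.24959373]), 'eef_rot': array([ 2.01390274,  0.38857077, -2.01445036]), 'ft_force': array([0.65787529, 0.04194586, 0.49539609]), 'wrist_torque': array([ 0.02399899,  0.05815655, -0.00776921]), 'grip_width': 0.08564912715231393}
```

View pics/top0.png

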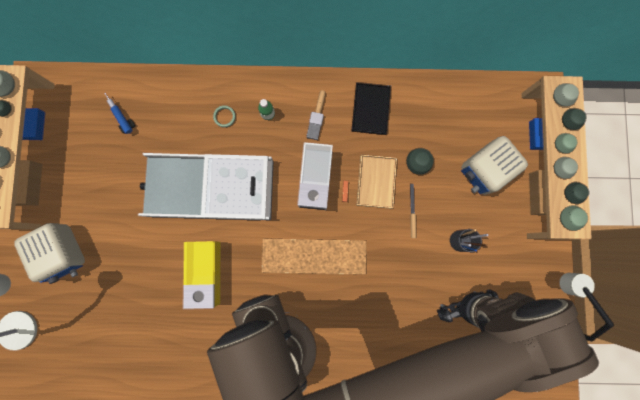

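View pics/side0.png

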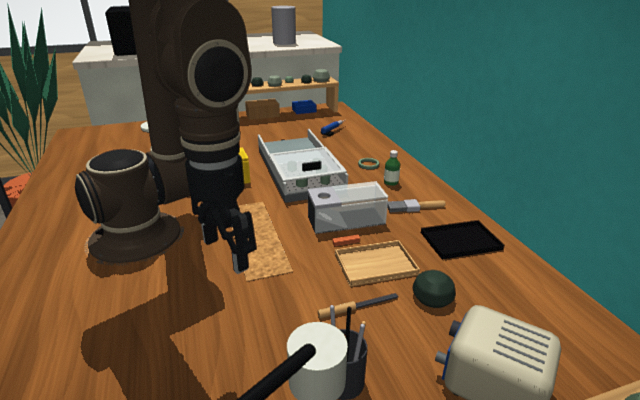

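The top view has the rinse tray at (206,186), its handle at (253,187) and four blanks visible faintly under the guard. The grey gauge is at (315,178), with its bore at about (312,196), and the wooden tray is at (377,181). The yellow look-alike gauge is at (200,275).

```bash
cat > h.py <<'E'
import numpy as np, cv2
from rig import ctrl
def cam(n):
    c=ctrl.camera_info(n); f=200/np.tan(np.radians(c['fov_y']/2))
    K=np.array([[f,0,c['cx']],[0,f,c['cy']],[0,0,1.]]); R=cv2.Rodrigues(c['rvec'])[0]
    return K,R,np.array(c['tvec'])
def up(n,u,v,z):
    K,R,t=cam(n); d=R.T@np.linalg.inv(K)@np.array([u,v,1.]); o=-R.T@t
    return (o+d*(z-o[2])/d[2])[:3]
def pj(n,P):
    K,R,t=cam(n); p=(np.atleast_2d(P)@R.T+t)@K.T; return p[:,:2]/p[:,2:]
def lm(n,q,z,k=8):
    for r in ctrl.landmark_of(n,q)[:k]:
        v,u=r['centre']; u*=640; v*=400
        print(n,q,round(r['conf'],2),'px',round(u,1),round(v,1),'w',np.round(up(n,u,v,z)*1000,1))
def crop(n,name,x0,y0,x1,y1,s):
    im=ctrl.capture(n)[y0:y1,x0:x1,::-1]
    cv2.imwrite(f'pics/{name}.png',cv2.resize(im,None,fx=s,fy=s,interpolation=cv2.INTER_CUBIC))
E
python3 - <<'E'
from h import *
crop('top','t1',130,130,410,260,2.8)
for q,z in (('guard_grip',.098),('gauge_bore',.088),('rework_tray',0),('rinse_tray',0),('gauge',0),('blank1',.03)): lm('top',q,z)
crop('side','s1',220,110,470,310,3)
for q,z in (('guard_grip',.098),('gauge_bore',.088),('rework_tray',0),('rinse_tray',0),('blank1',.03)): lm('side',q,z)
E
```

```text
top guard_grip 0.89 px 255.2 184.6 w [518.4  82.4  98. ]
top guard_grip 0.26 px 240.8 192.2 w [493.8 125.7  98. ]
top gauge_bore 0.81 px 314.1 193.5 w [ 495.6 -100.3   88. ]
top gauge_bore 0.69 px 198.7 295.1 w [179.  241.8  88. ]
top rework_tray 0.92 px 370.3 107.1 w [ 808.3 -284.7    0. ]
top rework_tray 0.81 px 379.0 184.1 w [ 543.1 -315.4    0. ]
top rinse_tray 0.83 px 242.4 191.3 w [509.5 139.5   0. ]
top gauge 0.8 px 317.5 197.2 w [ 494.8 -110.8    0. ]
top gauge 0.63 px 207.1 293.0 w [175.4 240.2   0. ]
side guard_grip 0.91 px 309.0 165.7 w [503.7  70.6  98. ]
side gauge_bore 0.89 px 320.2 192.8 w [487.8 -80.5  88. ]
side rework_tray 0.74 px 460.9 243.7 w [ 796.1 -297.4    0. ]
side rework_tray 0.68 px 374.8 263.5 w [ 551.5 -302.1    0. ]
side rinse_tray 0.61 px 375.5 263.4 w [ 553.3 -302.4    0. ]
side rinse_tray 0.57 px 306.0 184.1 w [514.2 138.9   0. ]
side blank1 0.51 px 323.8 181.2 w [556.3  85.7  30. ]
side blank1 0.42 px 301.8 187.0 w [480.2  70.3  30. ]
side blank1 0.31 px 344.0 245.9 w [ 491.3 -251.    30. ]
```

View pics/t1.png

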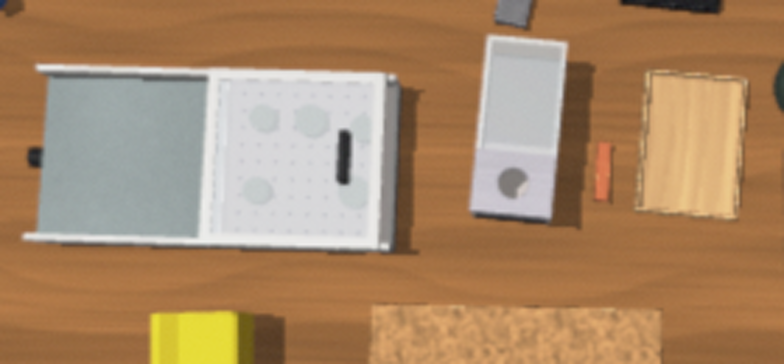

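View pics/s1.png

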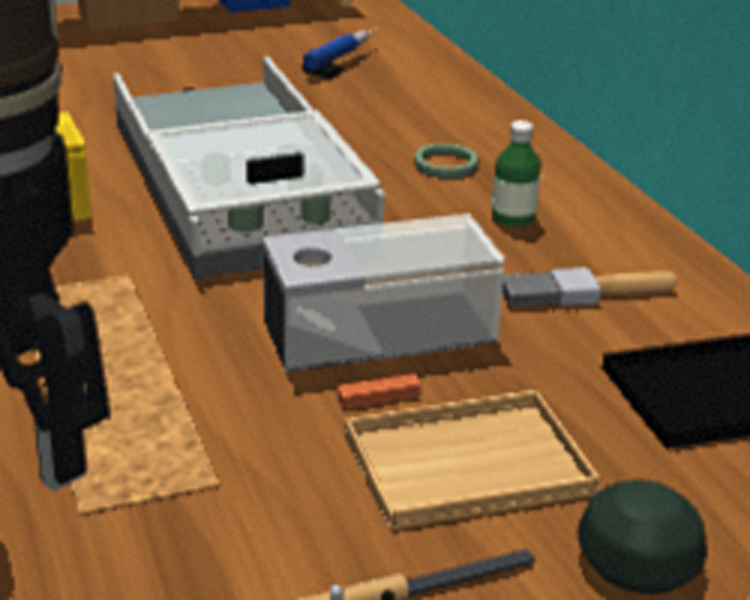

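Run:
```python
from h import *
im=ctrl.capture('top'); 
def c(x,y): return 130+x/2.8,130+y/2.8
g=im.astype(int).sum(2)
def blob(u0,v0,u1,v1,th,z):
    s=g[v0:v1,u0:u1]; w=np.clip(th-s,0,None).astype(float)
    yy,xx=np.mgrid[v0:v1,u0:u1]; u,v=(w*xx).sum()/w.sum(),(w*yy).sum()/w.sum()
    print('blob',u,v,np.round(up('top',u,v,z)*1000,1))
blob(247,172,260,202,300,.09)
blob(305,187,321,204,400,.082)
for nm,z,P in (('gauge',.088,[(488,36),(568,42),(552,220),(472,212)]),('rw',.016,[(646,70),(748,78),(738,218),(635,208)]),('tray',.066,[(38,68),(394,74),(387,250),(25,237)]),('handle',.098,[(337,130),(350,130),(349,184),(337,184)])):
    W=np.array([up('top',*c(*p),z) for p in P])*1000
    print(nm,np.round(W,1).tolist(),'mean',W.mean(0).round(1))
    e=[W[(i+1)%4]-W[i] for i in range(4)]
    print([ (round(np.hypot(*x[:2])),round(np.degrees(np.arctan2(x[1],x[0])),1)) for x in e])
```

```text
blob 252.4517006802721 185.65776128633271 [516.1  92.   90. ]
blob 312.03676012461057 194.2778816199377 [493.8 -93.8  82. ]
gauge [[656.1, -65.9, 88.0], [651.1, -156.1, 88.0], [449.4, -141.7, 88.0], [456.5, -52.9, 88.0]] mean [ 553.3 -104.1   88. ]
[(90, np.float64(-93.2)), (202, np.float64(175.9)), (89, np.float64(85.4)), (200, np.float64(-3.7))]
rw [[637.2, -251.7, 16.0], [630.1, -373.1, 16.0], [462.7, -361.1, 16.0], [472.1, -240.2, 16.0]] mean [ 550.5 -306.5   16. ]
[(122, np.float64(-93.4)), (168, np.float64(175.9)), (121, np.float64(85.6)), (166, np.float64(-4.0))]
tray [[613.7, 447.0, 66.0], [615.1, 41.2, 66.0], [413.9, 42.4, 66.0], [420.5, 448.5, 66.0]] mean [515.8 244.8  66. ]
[(406, np.float64(-89.8)), (201, np.float64(179.7)), (406, np.float64(89.1)), (193, np.float64(-0.4))]
handle [[543.7, 98.2, 98.0], [544.0, 83.8, 98.0], [483.8, 82.7, 98.0], [483.5, 95.9, 98.0]] mean [513.7  90.2  98. ]
[(14, np.float64(-88.8)), (60, np.float64(-178.9)), (13, np.float64(91.2)), (60, np.float64(2.2))]
```

Run:
```python
from h import *
R=cv2.Rodrigues(ctrl.observe()['eef_rot'])[0]; print(R.round(3)); print(ctrl.tip_reach)
# bore ellipse
im=ctrl.capture('top'); s=cv2.resize(im[180:210,298:330],None,fx=24,fy=24,interpolation=cv2.INTER_CUBIC); cv2.imwrite('pics/bore.png',s[:,:,::-1])
im=ctrl.capture('side'); s=cv2.resize(im[180:210,300:340],None,fx=18,fy=18,interpolation=cv2.INTER_CUBIC); cv2.imwrite('pics/bores.png',s[:,:,::-1])
```

```text
[[ 0.     0.371 -0.929]
 [ 0.    -0.929 -0.371]
 [-1.    -0.    -0.   ]]
0.019
```

View pics/bore.png

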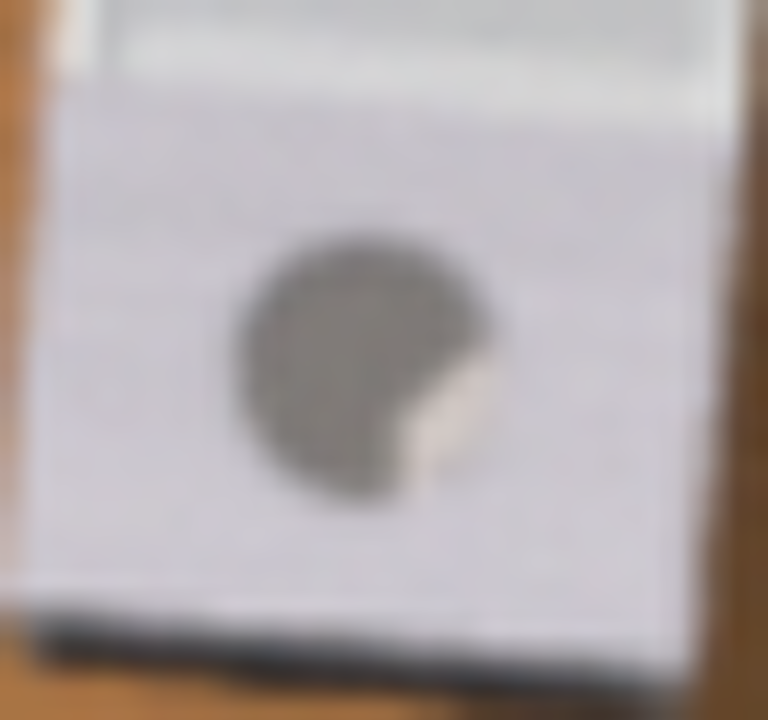

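View pics/bores.png

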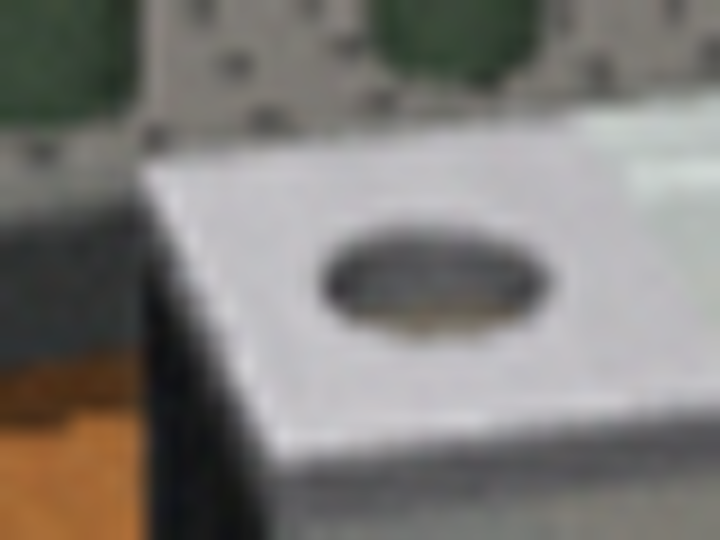

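Run:
```python
from h import *
print(up('top',312.9,195.0,.088)*1000, up('side',323.7,195.05,.088)*1000)
print(pj('top',[[.49,-.098,.088],[.515,.09,.098]]),pj('side',[[.515,.09,.098]]))
# plate x/y from side corner; handle from side crop s1 (3x at 220,110)
print(up('side',220+275/3,110+156/3,.098)*1000)
```

```text
[490.86936181 -96.61400306  88.        ] [492.6954382  -95.09325667  88.        ]
[[313.33958087 195.286251  ]
 [252.65818997 185.64182809]] [[310.65283516 162.56734512]]
[519.15297063  92.92422324  98.        ]
```

Call:
{"fn": "apply_moves", "kwargs": {"deltas": [0.5,321,577,0,0,0,2.76,0.5,321,577,0,0,0,2.76,0.5,321,577,0,0,0,2.76,0.5,321,577,0,0,0,2.76,0.5,321,577,0,0,0,2.76,0.5,321,577,0,0,0,2.76,0.5,321,577,0,0,0,2.76,0.5,321,577,0,0,0,2.76,0.5,321,577,0,0,0,2.76,0.5,321,577,0,0,0,2.76,0.5,321,577,0,0,0,2.76,0.5,321,577,0,0,0,2.76]}}

```text
time: 2.4
position: [0.5166, 0.0919, 0.2496]
eef_rot: [0.393, 1.535, -0.394]
ft_force: [-0.5, -1.1, -0.2]
grip_width: 0.0426
```

```bash
cat >> h.py <<'E'
def st():
    o=ctrl.observe(); R=cv2.Rodrigues(o['eef_rot'])[0]
    print('t',round(o['time'],2),'p',(o['position']*1000).round(1),'yaw',round(np.degrees(np.arctan2(R[1,1],R[0,1])),1),'down',R[:,0].round(3),'F',o['ft_force'].round(1),'w',round(o['grip_width']*1000,1),'q6',o['qpos'][5].round(2))
E
python3 -c "
from h import *
st()"
```

```text
t 2.4 p [516.6  91.9 249.6] yaw 61.2 down [-0.001  0.    -1.   ] F [-0.5 -1.1 -0.2] w 42.6 q6 0.68
```

Call:
{"fn": "apply_moves", "kwargs": {"deltas": [0.5,-1,-2,-60,0,0,0.5,0.5,-1,-2,-110,0,0,0.5,0.5,-1,-2,-110,0,0,0.5,0.5,-1,-2,-153,0,0,0.5,0.5,-1,-2,-153,0,0,0.5,0.1,-1,-2,-153,0,0,0.5,0,-1,-2,-153,0,0,0.5,0,-1,-2,-153,0,0,0.5,0,-1,-2,-153,0,0,0.5,0,-1,-2,-153,0,0,0.5], "force": 25}}

```text
time: 3.65
position: [0.5153, 0.0878, 0.099]
eef_rot: [0.01, 1.568, -0.008]
ft_force: [-2.8, 1.3, 6.2]
grip_width: 0.0114
```

```bash
python3 -c "
from h import *
st(); crop('side','s2',220,90,470,250,3)"
```

```text
t 3.65 p [515.3  87.8  99. ] yaw 89.3 down [ 0.002  0.001 -1.   ] F [-2.8  1.3  6.2] w 11.4 q6 0.18
```

View pics/s2.png

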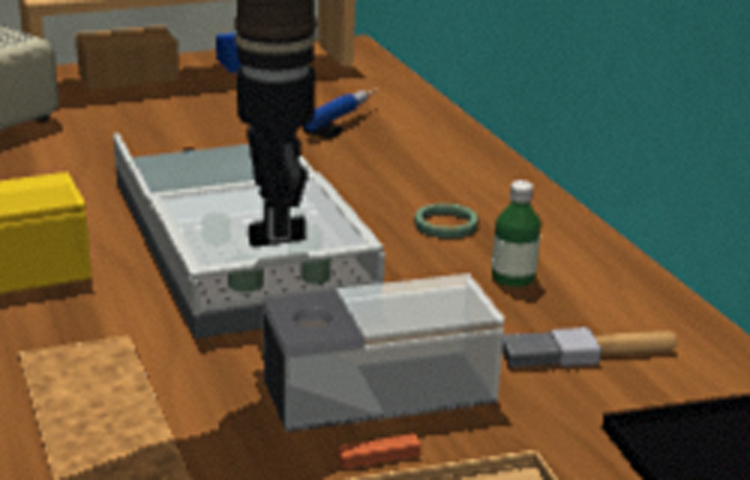

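Call:
{"fn": "apply_moves", "kwargs": {"deltas": [0,0,20,2,0,0,0,0,0,40,2,0,0,0,0,0,60,2,0,0,0,0,0,82,2,0,0,0,0,0,104,2,0,0,0,0,0,126,2,0,0,0,0,0,148,2,0,0,0,0,0,170,2,0,0,0,0,0,190,2,0,0,0,0,0,204,2,0,0,0,0,0,211,2,0,0,0,0,0,211,2,0,0,0]}}

```text
time: 5.2
position: [0.517, 0.294, 0.0991]
eef_rot: [0.003, 1.565, -0.02]
ft_force: [10.1, -18.2, -3.6]
grip_width: 0.0117
```

```bash
python3 -c "
from h import *
st()"
```

```text
t 5.2 p [517.  294.   99.1] yaw 89.2 down [ 0.005 -0.011 -1.   ] F [ 10.1 -18.2  -3.6] w 11.7 q6 0.54
```

Call:
{"fn": "apply_moves", "kwargs": {"deltas": [0,0,0,0,0,0,0,0,0,-2,0,0,0,0,0.4,0,-2,0,0,0,0,0.4,0,-2,0,0,0,0,0.4,0,-2,0,0,0,0,0.4,0,-2,60,0,0,0,0.4,0,-2,120,0,0,0,0.5,-60,-60,160,0,0,0,0.5,-120,-120,160,0,0,0,0.5,-140,-180,160,0,0,0,0.5,-160,-240,160,0,0,0,0.5,-160,-280,160,0,0,0]}}

```text
time: 6.7
position: [0.3585, 0.0404, 0.2596]
eef_rot: [0.007, 1.569, -0.007]
ft_force: [0.8, -0.4, -0.1]
grip_width: 0.0426
```

Run:
```python
from h import *
st(); crop('top','t3',130,130,400,260,2.9);crop('side','s3',220,90,470,250,3)
lm('top','blank1',.03); lm('side','blank1',.03); lm('top','guard_grip',.098); lm('side','guard_grip',.098)
```

```text
t 6.7 p [358.5  40.4 259.6] yaw 89.5 down [ 0.002  0.    -1.   ] F [ 0.8 -0.4 -0.1] w 42.6 q6 0.12
top blank1 0.63 px 242.2 174.0 w [562.7 136.9  30. ]
top blank1 0.55 px 258.4 199.0 w [481.5  81.1  30. ]
top blank1 0.54 px 226.8 175.7 w [556.1 186.8  30. ]
top blank1 0.47 px 223.5 197.9 w [482.7 194.3  30. ]
top blank1 0.46 px 257.9 176.7 w [554.8  85.2  30. ]
top blank1 0.45 px 311.5 196.0 w [494.8 -91.2  30. ]
side blank1 0.66 px 318.0 175.7 w [551.3 127.6  30. ]
side blank1 0.63 px 289.3 168.6 w [477.5 206.4  30. ]
side blank1 0.47 px 302.1 184.1 w [486.4  88.3  30. ]
side blank1 0.43 px 322.2 179.9 w [554.3  95.5  30. ]
side blank1 0.4 px 313.1 166.9 w [556.2 194.2  30. ]
top guard_grip 0.84 px 187.4 179.9 w [528.8 292.3  98. ]
side guard_grip 0.94 px 296.5 143.7 w [515.2 246.2  98. ]
```

View pics/t3.png

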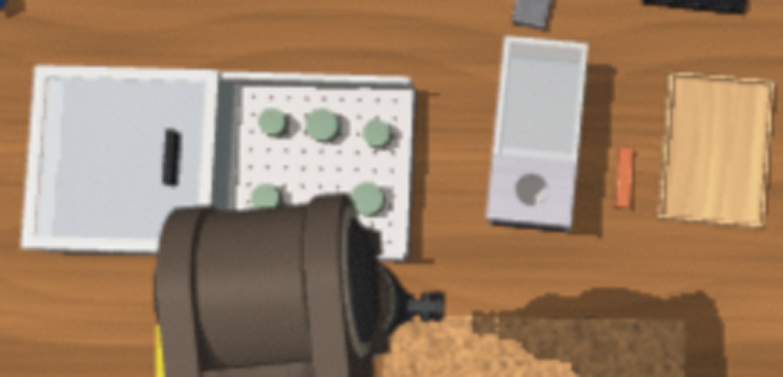

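View pics/s3.png

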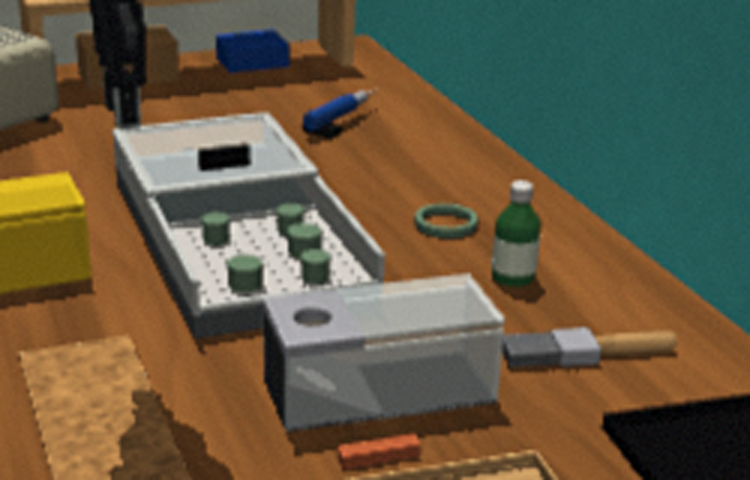

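```bash
cat >> h.py <<'E'
def blanks(roi=(195,150,285,225)):
    im=ctrl.capture('top'); h=cv2.cvtColor(im,cv2.COLOR_RGB2HSV)
    # bright green tops
    m=cv2.inRange(h,(35,40,70),(85,255,255)); M=np.zeros_like(m); u0,v0,u1,v1=roi; M[v0:v1,u0:u1]=m[v0:v1,u0:u1]
    n,l,s,c=cv2.connectedComponentsWithStats(M)
    for i in range(1,n):
        if s[i,4]>40:
            w=np.abs(up('top',c[i][0]+.5,c[i][1],.056)-up('top',c[i][0]-.5,c[i][1],.056))[1]*1000
            print('blank px',c[i].round(1),'area',s[i,4],'diam',round(2*np.sqrt(s[i,4]/np.pi)*w,1),'w',(up('top',*c[i],.056)*1000).round(1))
E
python3 - <<'E'
from h import *
blanks()
im=ctrl.capture('top'); g=im.astype(int).sum(2); u0,v0,u1,v1=180,168,198,200
w=np.clip(250-g[v0:v1,u0:u1],0,None).astype(float); yy,xx=np.mgrid[v0:v1,u0:u1]; print(up('top',(w*xx).sum()/w.sum(),(w*yy).sum()/w.sum(),.09)*1000)
E
```

```text
[516.92801171 289.28624993  90.        ]
```

Run:
```python
from h import *
f=lambda x,y,z: up('top',130+x/2.9,130+y/2.9,z)*1000
print(f(219,75,.069),f(412,80,.066),f(36,67,.072),f(22,248,.072), f(412,259,.066),f(243,87,.03))
im=ctrl.capture('top'); print(cv2.cvtColor(im,cv2.COLOR_RGB2HSV)[172,220:270].tolist())
```

```text
[612.00804281 248.48906485  69.        ] [611.46310745  36.75895734  66.        ] [616.12096512 448.3126313   72.        ] [417.2254577 449.8716638  72.       ] [414.07317027  30.32351355  66.        ] [607.28042023 231.85175549  30.        ]
[[58, 36, 179], [56, 36, 177], [56, 36, 177], [55, 37, 177], [58, 38, 176], [56, 36, 176], [55, 36, 171], [59, 35, 152], [58, 32, 95], [40, 16, 93], [13, 14, 129], [12, 18, 145], [9, 16, 161], [8, 15, 202], [17, 8, 222], [46, 19, 199], [58, 34, 180], [58, 36, 176], [56, 36, 176], [58, 35, 174], [57, 38, 176], [55, 35, 174], [58, 37, 174], [55, 37, 173], [56, 37, 172], [56, 36, 157], [58, 32, 118], [34, 17, 104], [9, 13, 137], [9, 12, 147], [12, 14, 184], [11, 9, 230], [15, 9, 232], [13, 8, 231], [11, 9, 230], [15, 9, 225], [39, 16, 202], [53, 29, 178], [57, 32, 173], [56, 34, 171], [57, 34, 172], [51, 30, 176], [45, 22, 187], [33, 13, 193], [11, 14, 200], [11, 9, 223], [9, 8, 222], [13, 8, 231], [13, 8, 232], [9, 8, 232]]
```

```bash
sed -i 's/(35,40,70),(85,255,255)/(40,24,135),(80,90,255)/' h.py
python3 - <<'E'
from h import *
blanks()
E
```

```text
blank px [223.2 171.5] area 59 diam 27.7 w [565.1 193.   56. ]
blank px [240.4 172.4] area 86 diam 33.5 w [563.1 137.8  56. ]
blank px [259.2 175.3] area 61 diam 28.2 w [555.   77.2  56. ]
blank px [256.  198.1] area 94 diam 34.8 w [481.4  84.8  56. ]
blank px [220.8 196.5] area 42 diam 23.2 w [484.3 197.   56. ]
```

Call:
{"fn": "apply_moves", "kwargs": {"deltas": [0.6,60,12,0,0,0,-1.56,0.6,120,24,0,0,0,-1.56,0.6,197,37,0,0,0,-1.56,0.6,197,37,0,0,0,-1.56,0.6,197,37,0,0,0,-1.56,0.6,197,37,0,0,0,-1.56,0.6,197,37,-40,0,0,-1.56,0.6,197,37,-80,0,0,-1.56,0.6,197,37,-120,0,0,-1.56,0.6,197,37,-140,0,0,-1.56,0.6,197,37,-140,0,0,-1.56]}}

```text
time: 8.57
position: [0.5556, 0.0793, 0.1168]
eef_rot: [1.206, 1.212, -1.212]
ft_force: [0.2, 0.4, 0.4]
grip_width: 0.051
```

Run:
```python
from h import *
st(); crop('side','s4',220,90,470,250,3)
```

```text
t 8.57 p [555.6  79.3 116.8] yaw 0.1 down [-0.004 -0.001 -1.   ] F [0.2 0.4 0.4] w 51.0 q6 1.71
```

View pics/s4.png

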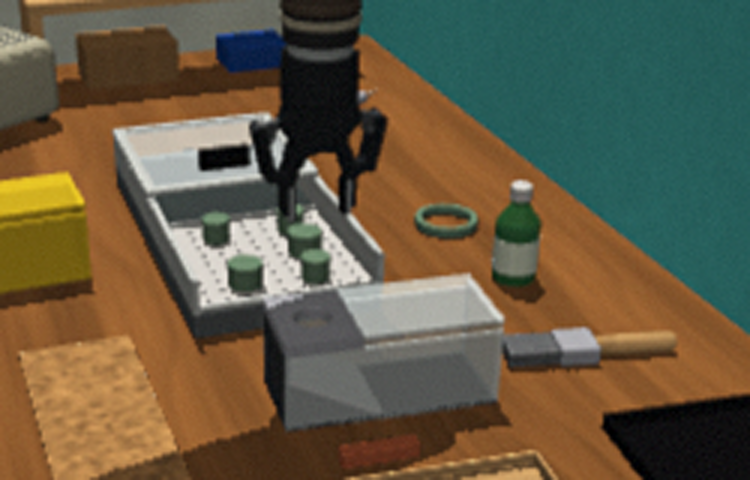

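Call:
{"fn": "apply_moves", "kwargs": {"deltas": [0.6,0,-1,-35,0,0,0,0.6,0,-1,-65,0,0,0,0.6,0,-1,-65,0,0,0,0.2,0,-1,-65,0,0,0,0.2,0,-1,-65,0,0,0,0.2,0,-1,-65,0,0,0,0.2,0,-1,-65,0,0,0], "force": 30}}

```text
time: 9.5
position: [0.5583, 0.0777, 0.0561]
eef_rot: [1.212, 1.207, -1.207]
ft_force: [-0.8, 0.3, 6.7]
grip_width: 0.0297
```

Run:
```python
from h import *
st()
```

```text
t 9.5 p [558.3  77.7  56.1] yaw -0.1 down [ 0.004  0.001 -1.   ] F [-0.8  0.3  6.7] w 29.7 q6 1.71
```

Call:
{"fn": "apply_moves", "kwargs": {"deltas": [0.2,0,0,30,0,0,0,0.2,0,0,80,0,0,0,0.2,0,0,100,0,0,0,0.2,-25,-55,100,0,0,0,0.2,-45,-110,100,0,0,0,0.2,-66,-172,100,0,0,0,0.2,-66,-172,90,0,0,0,0.2,-66,-172,72,0,0,0,0.2,-66,-172,72,0,0,0]}}

```text
time: 10.62
position: [0.4902, -0.0941, 0.1251]
eef_rot: [1.209, 1.211, -1.211]
ft_force: [-0.1, 0.4, -0.0]
grip_width: 0.0296
```

Run:
```python
from h import *
st(); 
for n,r,s in (('side',(280,150,370,220),8),('top',(285,160,345,220),9)): crop(n,n+'5',*r,s)
```

```text
t 10.62 p [490.2 -94.1 125.1] yaw -0.0 down [-0.002  0.001 -1.   ] F [-0.1  0.4 -0. ] w 29.6 q6 1.38
```

View pics/side5.png

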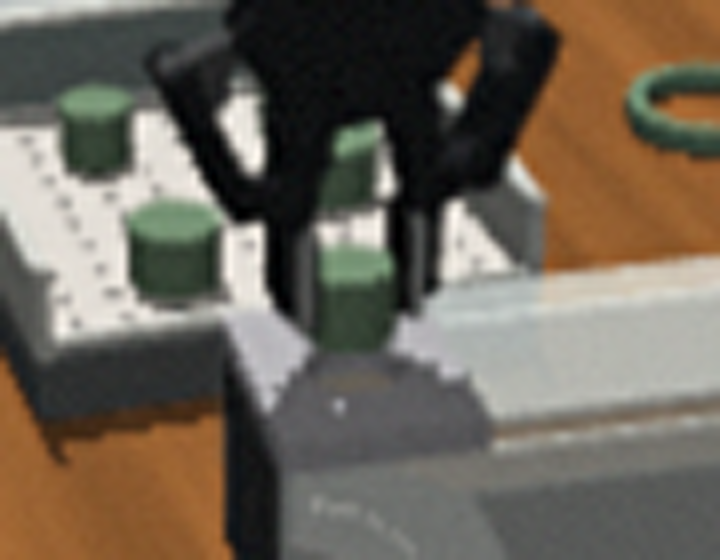

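View pics/top5.png

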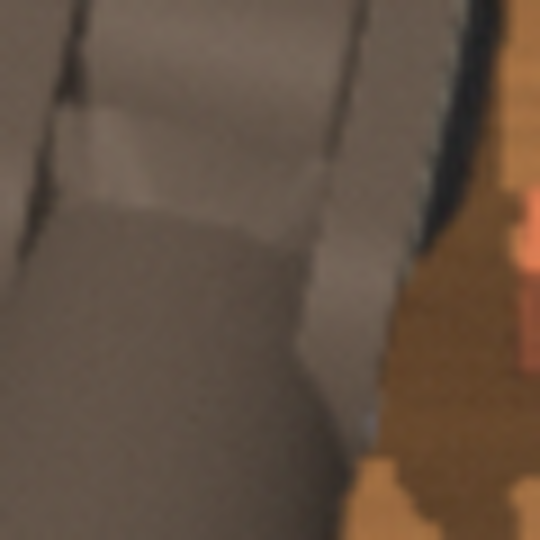

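```bash
cat >> h.py <<'E'
def circ(n,x,y,z,r):
    a=np.linspace(0,6.283,72); p=pj(n,np.c_[x+r*np.cos(a),y+r*np.sin(a),0*a+z]); return p.min(0).round(1),p.max(0).round(1)
E
python3 - <<'E'
from h import *
for y in (-.090,-.094,-.098): print(y,circ('side',.490,y,.099,.0155),circ('side',.490,y,.125,.0155))
im=ctrl.capture('side'); print(im[180:200,324].tolist())
E
```

```text
-0.09 (array([316.3, 187.9]), array([328. , 193.5])) (array([316.3, 179.3]), array([328.1, 184.8]))
-0.094 (array([316.8, 188.6]), array([328.5, 194.2])) (array([316.8, 180. ]), array([328.7, 185.5]))
-0.098 (array([317.3, 189.3]), array([329., 195.])) (array([317.3, 180.6]), array([329.2, 186.2]))
[[153, 169, 146], [118, 147, 114], [122, 151, 121], [121, 150, 119], [85, 106, 84], [54, 67, 54], [53, 65, 53], [55, 67, 54], [55, 68, 53], [56, 69, 54], [55, 69, 56], [53, 68, 54], [54, 69, 54], [66, 73, 65], [83, 83, 84], [87, 86, 90], [94, 90, 87], [100, 96, 84], [102, 96, 89], [94, 93, 94]]
```

Call:
{"fn": "apply_moves", "kwargs": {"deltas": [0.2,1,-6,0,0,0,0,0.2,1,-6,-7,0,0,0,0.2,1,-6,-10,0,0,0,0.2,1,-6,-12,0,0,0,0.2,1,-6,-14,0,0,0]}}

```text
time: 11.4
position: [0.4917, -0.1002, 0.1136]
eef_rot: [1.211, 1.209, -1.209]
ft_force: [-9.1, 4.1, 21.6]
grip_width: 0.0302
```

Run:
```python
from h import *
st(); crop('side','side6',280,150,370,220,8)
```

```text
t 11.4 p [ 491.7 -100.2  113.6] yaw -0.0 down [ 0.001  0.001 -1.   ] F [-9.1  4.1 21.6] w 30.2 q6 1.37
```

View pics/side6.png

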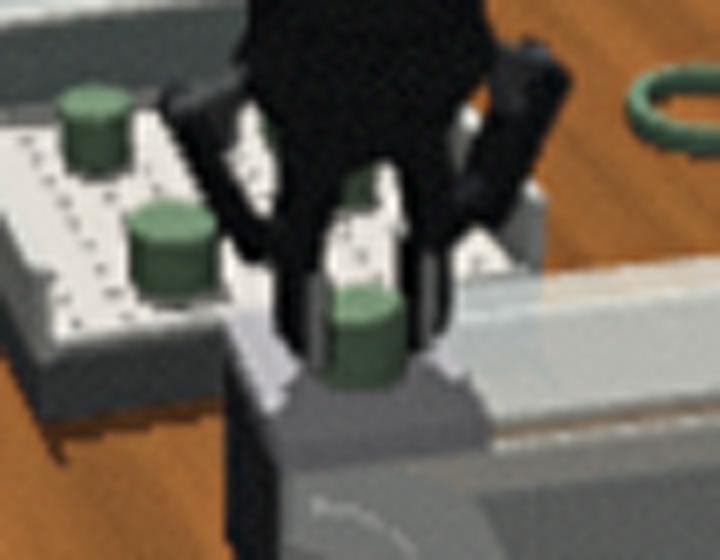

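Run:
```python
from h import *
im=ctrl.capture('side').astype(int)
for r in (190,193): print(r,im[r,316:338].tolist())
print([tuple(x) for x in im[192:202,325].tolist()])
print(up('side',325.3,194.75,.088)*1000)
```

```text
190 [[7, 9, 10], [15, 15, 17], [54, 55, 54], [79, 79, 78], [56, 58, 57], [52, 61, 51], [79, 98, 76], [80, 101, 77], [84, 104, 83], [86, 107, 85], [77, 97, 77], [58, 71, 56], [55, 66, 53], [52, 61, 49], [37, 49, 37], [16, 14, 15], [38, 38, 38], [76, 79, 76], [36, 35, 38], [52, 56, 56], [145, 153, 149], [188, 194, 192]]
193 [[38, 38, 41], [8, 9, 9], [49, 50, 49], [77, 81, 80], [59, 59, 59], [37, 43, 37], [52, 66, 51], [55, 67, 55], [54, 67, 54], [55, 68, 55], [57, 72, 56], [54, 67, 55], [46, 60, 46], [46, 59, 46], [32, 42, 31], [18, 19, 19], [45, 46, 49], [99, 99, 101], [158, 159, 160], [184, 185, 187], [178, 182, 181], [172, 177, 175]]
[(53, 65, 51), (55, 68, 55), (57, 68, 54), (56, 69, 54), (56, 69, 56), (53, 69, 51), (63, 73, 62), (87, 89, 89), (94, 90, 95), (91, 90, 91)]
[497.28523634 -94.87386382  88.        ]
```

Run:
```python
from h import *
for P in ((.4917,-.0945,.088),(.4917,-.100,.088),(.4917,-.1002,.1136)): print(P,pj('side',P))
# pad tips: check projected inner gap centre near tip
im=ctrl.capture('side').astype(int)
print(im[182:186,314:340].sum(2))
```

```text
(0.4917, -0.0945, 0.088) [[323.27376877 195.0031278 ]]
(0.4917, -0.1, 0.088) [[323.95149832 195.96810757]]
(0.4917, -0.1002, 0.1136) [[324.07850496 187.50182193]]
[[ 53  28  43  47  24  70 353 703 685 665 603 546 663 682 662 337  44  17
  115 220 145  87 368 700 659 550]
 [127  43  37  31  34  78 330 698 690 668 666 633 667 676 667 341  41  14
  105 254 169  79 358 703 657 542]
 [206  37  37  52 101 199 282 548 688 676 677 660 584 539 651 343  38  20
  100 246 183  82 324 612 548 494]
 [217  22  36  61 145 239 250 384 579 517 504 492 459 458 555 285  33  14
   96 248 168  64 259 506 479 504]]
```

Call:
{"fn": "apply_moves", "kwargs": {"deltas": [0.2,0,0,1,0,0,0,0.2,-1,1,1,0,0,0,0.2,-1.5,2,1,0,0,0,0.2,-1.5,2,0,0,0,0]}}

```text
time: 12.05
position: [0.4914, -0.0992, 0.1134]
eef_rot: [1.21, 1.205, -1.209]
ft_force: [-3.3, -1.5, 15.5]
grip_width: 0.0297
```

Run:
```python
from h import *
st()
```

```text
t 12.05 p [491.4 -99.2 113.4] yaw -0.1 down [ 0.003 -0.002 -1.   ] F [-3.3 -1.5 15.5] w 29.7 q6 1.37
```

Call:
{"fn": "apply_moves", "kwargs": {"deltas": [0.2,0,0,4,0,0,0,0.2,0,0.5,4,0,0,0,0.2,0,0.5,0,0,0,0,0.2,0,0.5,-1,0,0,0]}}

```text
time: 12.55
position: [0.4901, -0.0977, 0.1103]
eef_rot: [1.21, 1.21, -1.21]
ft_force: [-0.1, 1.4, 0.0]
grip_width: 0.0299
```

Run:
```python
from h import *
st();crop('side','side7',280,150,370,220,8)
```

```text
t 12.55 p [490.1 -97.7 110.3] yaw -0.0 down [-0.001  0.001 -1.   ] F [-0.1  1.4  0. ] w 29.9 q6 1.37
```

View pics/side7.png

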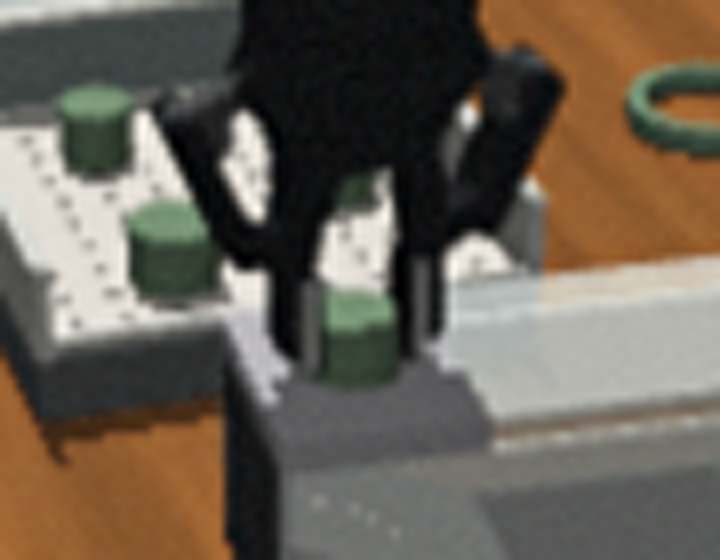

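Call:
{"fn": "apply_moves", "kwargs": {"deltas": [0.2,0,0,-2,0,0,0,0.2,0,0,-2,0,0,0,0.6,0,0,-2,0,0,0,0.6,0,0,-2,0,0,0,0.6,0,0,10,0,0,0,0.6,0,0,60,0,0,0,0.6,0,0,110,0,0,0]}}

```text
time: 13.48
position: [0.49, -0.0982, 0.2229]
eef_rot: [1.21, 1.209, -1.21]
ft_force: [2.0, -0.3, -0.4]
grip_width: 0.0514
```

Run:
```python
from h import *
st();crop('side','side8',230,100,400,230,4.5)
```

```text
t 13.47 p [490.  -98.2 222.9] yaw -0.1 down [-0. -0. -1.] F [ 2.  -0.3 -0.4] w 51.4 q6 1.37
```

View pics/side8.png

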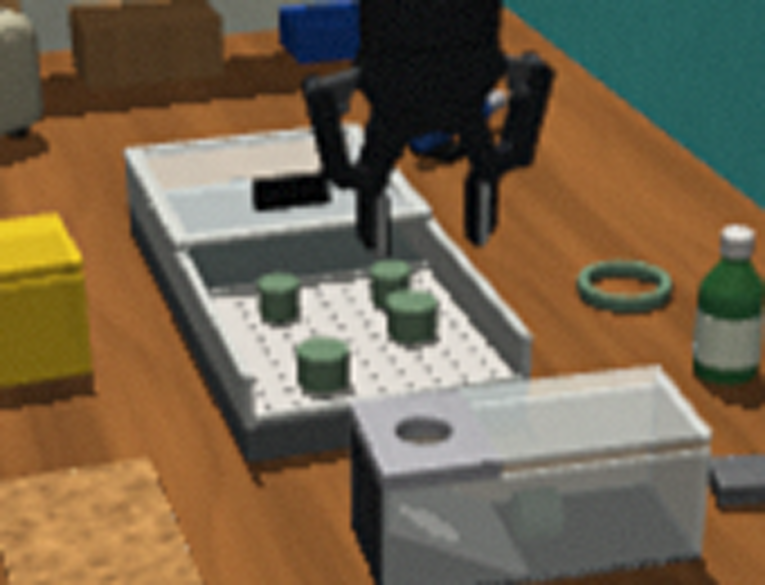

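Run:
```python
from h import *
blanks()
crop('top','t9',190,140,350,240,4.5)
```

```text
blank px [223.2 171.5] area 59 diam 27.7 w [565.1 193.   56. ]
blank px [240.4 172.5] area 87 diam 33.7 w [562.9 137.8  56. ]
blank px [256.  198.1] area 93 diam 34.6 w [481.4  84.7  56. ]
blank px [221.  197.6] area 62 diam 28.2 w [480.5 196.2  56. ]
```

View pics/t9.png

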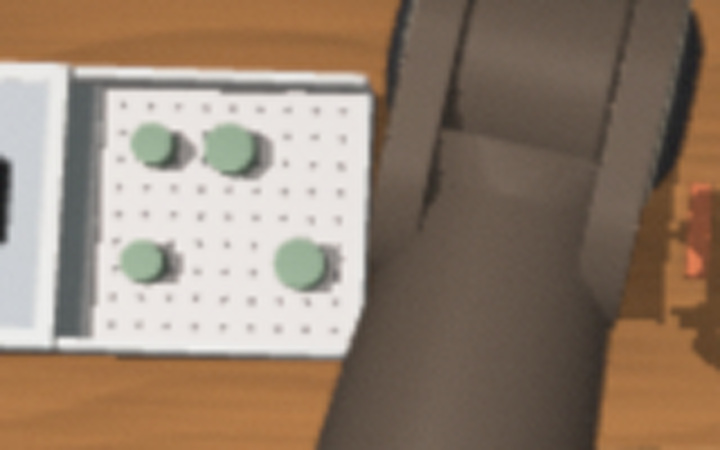

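The first blank now lies in the box at about (540,512) of the crop. Four remain on the deck, two of them visibly smaller. Next is the small one at the far left, at about (565,193).

Call:
{"fn": "apply_moves", "kwargs": {"deltas": [0.6,15,60,0,0,0,0,0.6,30,120,0,0,0,0,0.6,45,180,-10,0,0,0,0.6,60,240,-40,0,0,0,0.6,77,293,-70,0,0,0,0.6,77,293,-110,0,0,0,0.6,77,293,-145,0,0,0,0.6,77,293,-168,0,0,0,0.6,77,293,-168,0,0,0,0.2,77,293,-168,0,0,0,0.2,77,293,-168,0,0,0,0.2,77,293,-168,0,0,0]}}

```text
time: 15.12
position: [0.568, 0.195, 0.0541]
eef_rot: [1.211, 1.208, -1.208]
ft_force: [-0.6, -0.4, 1.8]
grip_width: 0.03
```

Call:
{"fn": "apply_moves", "kwargs": {"deltas": [0.2,0,0,0,0,0,0]}}

```text
time: 15.25
position: [0.568, 0.195, 0.0541]
eef_rot: [1.211, 1.208, -1.208]
ft_force: [-0.6, -1.0, 5.3]
grip_width: 0.03
```

Run:
```python
from h import *
st()
```

```text
t 15.25 p [568.  195.   54.1] yaw -0.1 down [ 0.002  0.001 -1.   ] F [-0.6 -1.   5.3] w 30.0 q6 1.9
```

Call:
{"fn": "apply_moves", "kwargs": {"deltas": [0.2,0,0,40,0,0,0,0.2,0,0,90,0,0,0,0.2,-13,-50,105,0,0,0,0.2,-26,-105,105,0,0,0,0.2,-40,-165,105,0,0,0,0.2,-56,-225,105,0,0,0,0.2,-70,-275,100,0,0,0,0.2,-78,-293,80,0,0,0,0.2,-78,-293,67,0,0,0,0.2,-78,-293,67,0,0,0]}}

```text
time: 16.5
position: [0.4888, -0.0976, 0.119]
eef_rot: [1.209, 1.211, -1.211]
ft_force: [0.3, -0.3, -0.6]
grip_width: 0.03
```

```bash
cat >> h.py <<'E'
def bot(name):
    im=ctrl.capture('side').astype(int)
    cv2.imwrite(f'pics/{name}.png',cv2.resize(im[150:220,280:370,::-1].astype(np.uint8),None,fx=8,fy=8,interpolation=cv2.INTER_CUBIC))
    for c in (322,324,326): print(c,im[176:202,c,1].tolist())
E
python3 - <<'E'
from h import *
st(); bot('side9')
o=ctrl.observe()['position']; print(circ('side',o[0],o[1],o[2]-.0241,.0155),circ('side',o[0],o[1],o[2]+.0019,.0155))
E
```

```text
t 16.5 p [488.8 -97.6 119. ] yaw -0.0 down [-0.002  0.001 -1.   ] F [ 0.3 -0.3 -0.6] w 30.0 q6 1.37
322 [97, 120, 193, 185, 209, 226, 199, 161, 143, 150, 151, 106, 71, 68, 66, 65, 69, 67, 71, 69, 79, 93, 92, 93, 93, 94]
324 [108, 204, 227, 223, 222, 197, 166, 150, 147, 148, 146, 101, 71, 66, 66, 68, 68, 67, 65, 64, 78, 90, 97, 94, 93, 92]
326 [135, 210, 229, 228, 229, 229, 217, 174, 150, 153, 149, 103, 66, 64, 65, 65, 66, 63, 62, 64, 86, 94, 96, 92, 94, 94]
(array([317. , 190.3]), array([328.7, 196. ])) (array([317. , 181.7]), array([328.8, 187.2]))
```

View pics/side9.png

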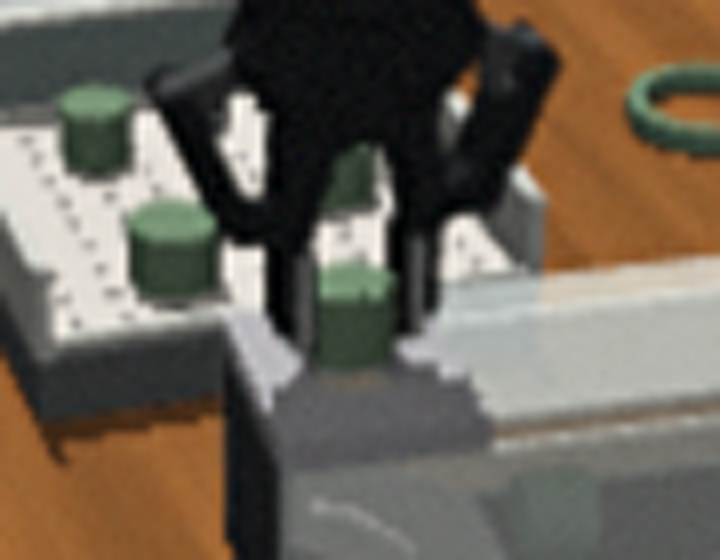

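Call:
{"fn": "apply_moves", "kwargs": {"deltas": [0.2,1,2.5,0,0,0,0,0.2,1,2.5,-5,0,0,0,0.2,1,2.5,-8,0,0,0,0.2,1,2.5,-10,0,0,0]}}

```text
time: 17.05
position: [0.4903, -0.0955, 0.1097]
eef_rot: [1.21, 1.209, -1.21]
ft_force: [0.7, -1.0, -1.3]
grip_width: 0.0297
```

Run:
```python
from h import *
st(); bot('side10')
```

```text
t 17.05 p [490.3 -95.5 109.7] yaw -0.0 down [-0.  0. -1.] F [ 0.7 -1.  -1.3] w 29.7 q6 1.38
322 [101, 124, 196, 189, 209, 224, 223, 223, 226, 189, 150, 149, 152, 146, 97, 71, 69, 70, 67, 70, 68, 64, 83, 157, 128, 96]
324 [110, 205, 230, 225, 220, 194, 204, 221, 223, 181, 145, 149, 148, 114, 82, 71, 65, 68, 70, 69, 69, 67, 75, 90, 93, 91]
326 [135, 208, 224, 224, 225, 222, 226, 228, 198, 179, 158, 148, 153, 107, 70, 64, 63, 62, 65, 65, 63, 62, 73, 86, 94, 92]
```

Call:
{"fn": "apply_moves", "kwargs": {"deltas": [0.2,0,0,-2,0,0,0,0.2,0,0,-3,0,0,0,0.2,0,0,-3,0,0,0,0.6,0,0,-2,0,0,0,0.6,0,0,-2,0,0,0,0.6,0,0,10,0,0,0,0.6,0,0,60,0,0,0,0.6,0,0,110,0,0,0]}}

```text
time: 18.1
position: [0.49, -0.0956, 0.2219]
eef_rot: [1.21, 1.209, -1.21]
ft_force: [0.8, -0.5, -0.3]
grip_width: 0.0511
```

Run:
```python
from h import *
st();crop('side','side11',230,100,400,230,4.5); blanks()
```

```text
t 18.1 p [490.  -95.6 221.9] yaw -0.1 down [-0.  0. -1.] F [ 0.8 -0.5 -0.3] w 51.1 q6 1.38
blank px [240.4 172.5] area 87 diam 33.7 w [562.9 137.8  56. ]
blank px [256.  198.1] area 93 diam 34.6 w [481.2  84.9  56. ]
blank px [221.  197.6] area 61 diam 28.0 w [480.7 196.2  56. ]
```

View pics/side11.png

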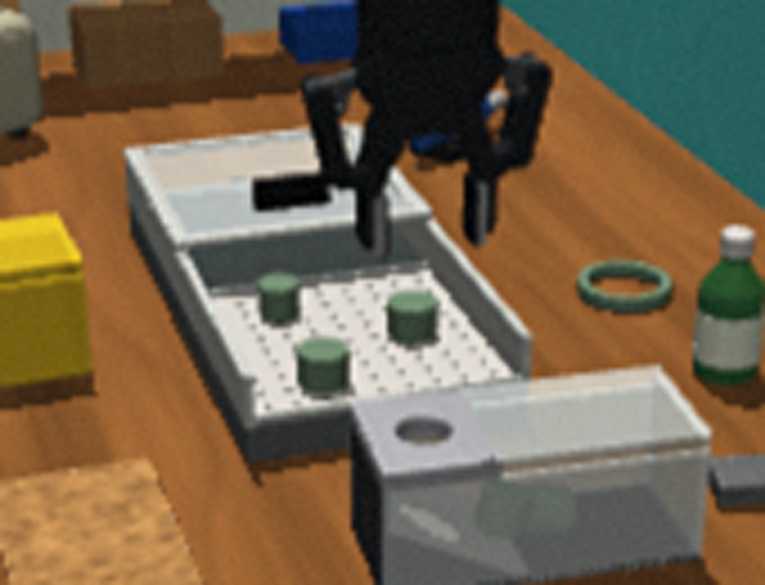

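The second blank has also gone into the box. The third small one is next.

Call:
{"fn": "apply_moves", "kwargs": {"deltas": [0.6,0,60,0,0,0,0,0.6,-2,120,0,0,0,0,0.6,-4,180,-10,0,0,0,0.6,-7,240,-40,0,0,0,0.6,-7,294,-70,0,0,0,0.6,-7,294,-110,0,0,0,0.6,-7,294,-145,0,0,0,0.6,-7,294,-168,0,0,0,0.6,-7,294,-168,0,0,0,0.2,-7,294,-168,0,0,0,0.2,-7,294,-168,0,0,0,0.2,-7,294,-168,0,0,0]}}

```text
time: 19.7
position: [0.4843, 0.1986, 0.0534]
eef_rot: [1.212, 1.208, -1.208]
ft_force: [-0.2, -0.1, 6.4]
grip_width: 0.0301
```

Call:
{"fn": "apply_moves", "kwargs": {"deltas": [0.2,0,0,0,0,0,0]}}

```text
time: 19.82
position: [0.4843, 0.1986, 0.0534]
eef_rot: [1.212, 1.208, -1.208]
ft_force: [-1.2, -1.2, 6.4]
grip_width: 0.03
```

Call:
{"fn": "apply_moves", "kwargs": {"deltas": [0.2,0,0,40,0,0,0,0.2,0,0,90,0,0,0,0.2,1,-50,105,0,0,0,0.2,2,-105,105,0,0,0,0.2,4,-165,105,0,0,0,0.2,5,-225,105,0,0,0,0.2,6,-275,100,0,0,0,0.2,7,-294,80,0,0,0,0.2,7,-294,67,0,0,0,0.2,7,-294,67,0,0,0]}}

```text
time: 21.08
position: [0.4895, -0.095, 0.118]
eef_rot: [1.209, 1.211, -1.211]
ft_force: [-0.0, -0.4, 0.1]
grip_width: 0.0301
```

Run:
```python
from h import *
st(); bot('side12')
o=ctrl.observe()['position']; print(circ('side',o[0],o[1],o[2]-.0234,.0155),circ('side',o[0],o[1],o[2]+.0026,.0155))
```

```text
t 21.07 p [489.5 -95.  118. ] yaw -0.0 down [-0.002  0.001 -1.   ] F [-0.  -0.4  0.1] w 30.1 q6 1.38
322 [100, 121, 191, 187, 209, 225, 183, 147, 148, 150, 143, 101, 71, 67, 70, 68, 68, 71, 68, 68, 89, 98, 98, 92, 91, 91]
324 [114, 206, 226, 222, 223, 197, 159, 146, 148, 151, 103, 71, 66, 67, 67, 69, 68, 70, 68, 68, 88, 96, 100, 94, 94, 93]
326 [133, 213, 229, 229, 230, 229, 196, 160, 152, 150, 104, 67, 67, 68, 65, 67, 62, 66, 60, 67, 91, 96, 98, 92, 90, 93]
(array([316.9, 189.9]), array([328.6, 195.6])) (array([316.9, 181.3]), array([328.7, 186.8]))
```

Call:
{"fn": "apply_moves", "kwargs": {"deltas": [0.2,0.5,-0.5,-3,0,0,0,0.2,0.5,-0.5,-6,0,0,0,0.2,0.5,-0.5,-9,0,0,0,0.2,0.5,-0.5,-10,0,0,0]}}

```text
time: 21.62
position: [0.4907, -0.096, 0.1088]
eef_rot: [1.21, 1.209, -1.21]
ft_force: [0.1, 0.2, 0.6]
grip_width: 0.0298
```

Its underside is below the plate face with no force, so I release it.

Call:
{"fn": "apply_moves", "kwargs": {"deltas": [0.2,0,0,-2,0,0,0,0.2,0,0,-2,0,0,0,0.6,0,0,-2,0,0,0,0.6,0,0,-2,0,0,0,0.6,0,0,10,0,0,0,0.6,0,0,60,0,0,0,0.6,0,0,112,0,0,0]}}

```text
time: 22.5
position: [0.4904, -0.0961, 0.2228]
eef_rot: [1.21, 1.209, -1.21]
ft_force: [0.9, -0.6, -0.0]
grip_width: 0.0512
```

Run:
```python
from h import *
st();crop('side','side13',230,100,400,230,4.5); blanks()
```

```text
t 22.5 p [490.4 -96.1 222.8] yaw -0.1 down [-0.  0. -1.] F [ 0.9 -0.6 -0. ] w 51.2 q6 1.38
blank px [240.4 172.4] area 86 diam 33.5 w [563.1 137.8  56. ]
blank px [256.  198.1] area 94 diam 34.8 w [481.4  84.9  56. ]
```

View pics/side13.png

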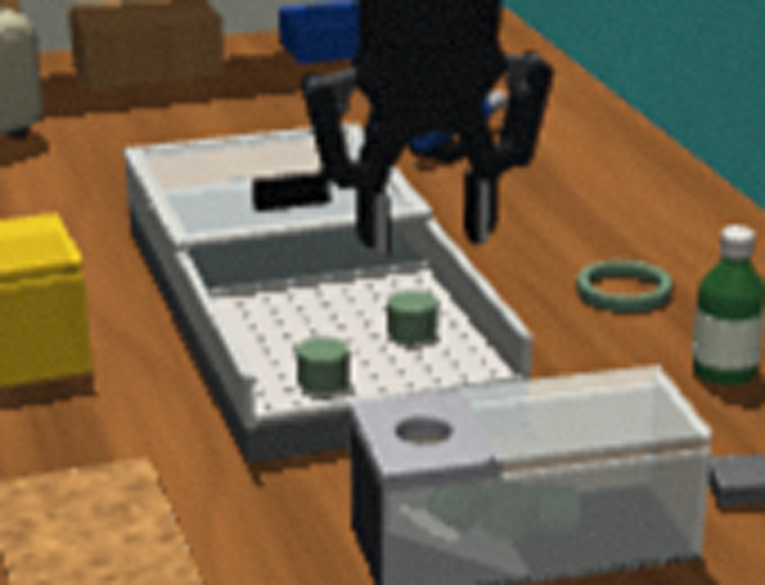

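Three are in. Next is a large one at (563,138).

Call:
{"fn": "apply_moves", "kwargs": {"deltas": [0.68,15,55,0,0,0,0,0.68,35,110,0,0,0,0,0.68,55,170,-20,0,0,0,0.68,75,236,-50,0,0,0,0.68,75,236,-85,0,0,0,0.68,75,236,-120,0,0,0,0.68,75,236,-150,0,0,0,0.68,75,236,-168,0,0,0,0.68,75,236,-168,0,0,0,0.25,75,236,-168,0,0,0,0.25,75,236,-168,0,0,0,0.25,75,236,-168,0,0,0]}}

```text
time: 24.1
position: [0.5667, 0.14, 0.0544]
eef_rot: [1.211, 1.207, -1.208]
ft_force: [-1.1, 0.1, 5.1]
grip_width: 0.0361
```

Call:
{"fn": "apply_moves", "kwargs": {"deltas": [0.25,0,0,0,0,0,0]}}

```text
time: 24.22
position: [0.5667, 0.14, 0.0544]
eef_rot: [1.211, 1.207, -1.208]
ft_force: [-0.9, -0.6, 6.7]
grip_width: 0.0359
```

Width 36 mm reads as oversize. I'll confirm at the gauge with a light touch only.

Call:
{"fn": "apply_moves", "kwargs": {"deltas": [0.25,0,0,40,0,0,0,0.25,0,0,90,0,0,0,0.25,-18,-50,105,0,0,0,0.25,-36,-105,105,0,0,0,0.25,-54,-165,105,0,0,0,0.25,-70,-215,100,0,0,0,0.25,-76,-236,80,0,0,0,0.25,-76,-236,66,0,0,0,0.25,-76,-236,66,0,0,0]}}

```text
time: 25.35
position: [0.4892, -0.0956, 0.1179]
eef_rot: [1.209, 1.211, -1.211]
ft_force: [-0.5, 0.8, -0.3]
grip_width: 0.0358
```

Call:
{"fn": "apply_moves", "kwargs": {"deltas": [0.25,0,0,-3,0,0,0,0.25,0,0,-5,0,0,0,0.25,0,0,-5.5,0,0,0,0.25,0,0,-6,0,0,0,0.25,0,0,-6,0,0,0]}}

```text
time: 25.98
position: [0.4899, -0.0961, 0.1131]
eef_rot: [1.21, 1.209, -1.21]
ft_force: [-0.1, 0.7, -0.6]
grip_width: 0.0361
```

Call:
{"fn": "apply_moves", "kwargs": {"deltas": [0.25,0,0,-1,0,0,0,0.25,0,0,-1.5,0,0,0,0.25,0,0,-1.5,0,0,0]}}

```text
time: 26.35
position: [0.49, -0.0961, 0.1123]
eef_rot: [1.21, 1.208, -1.209]
ft_force: [-2.1, 0.8, 5.3]
grip_width: 0.0362
```

Blocked at plate level with 5 N, so it is oversize and goes to the wooden tray.

Call:
{"fn": "apply_moves", "kwargs": {"deltas": [0.25,0,0,25,0,0,0,0.25,10,-15,45,0,0,0,0.25,30,-70,45,0,0,0,0.25,55,-125,45,0,0,0,0.25,75,-180,30,0,0,0,0.25,90,-212,0,0,0,0,0.25,90,-212,-40,0,0,0,0.25,90,-212,-65,0,0,0,0.25,90,-212,-78,0,0,0,0.25,90,-212,-81,0,0,0,0.25,90,-212,-81,0,0,0]}}

```text
time: 27.72
position: [0.5804, -0.3083, 0.0315]
eef_rot: [1.21, 1.207, -1.209]
ft_force: [-0.6, 0.3, -0.8]
grip_width: 0.036
```

Run:
```python
from h import *
st(); crop('side','side14',300,180,500,330,3.9)
```

```text
t 27.73 p [ 580.4 -308.3   31.5] yaw -0.0 down [ 0.001 -0.001 -1.   ] F [-0.6  0.3 -0.8] w 36.0 q6 1.08
```

View pics/side14.png

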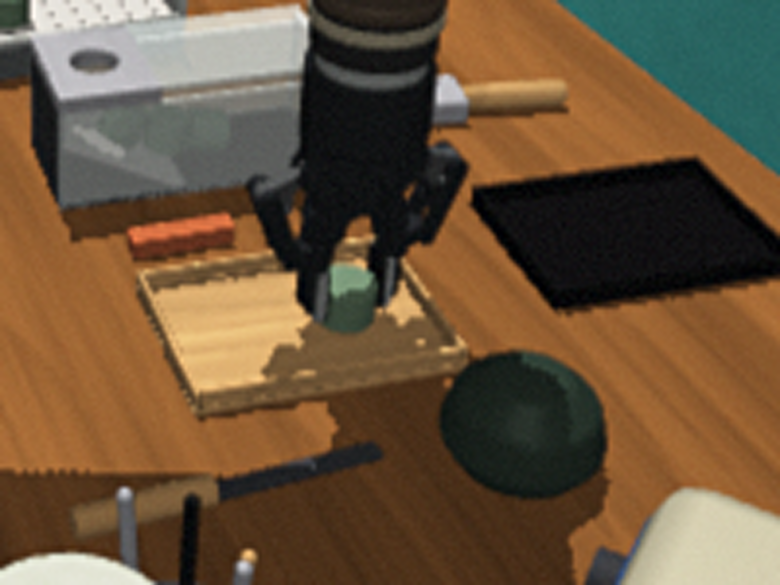

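Call:
{"fn": "apply_moves", "kwargs": {"deltas": [0.25,0,0,-2.5,0,0,0,0.25,0,0,-2.5,0,0,0,0.6,0,0,-2.5,0,0,0,0.6,0,0,-2.5,0,0,0,0.6,0,0,30,0,0,0,0.6,0,0,80,0,0,0,0.6,0,0,130,0,0,0,0.6,-20,50,150,0,0,0,0.6,-40,105,150,0,0,0,0.6,-60,165,150,0,0,0,0.6,-80,220,150,0,0,0,0.6,-97,270,150,0,0,0]}}

```text
time: 29.28
position: [0.4819, -0.0365, 0.1808]
eef_rot: [1.21, 1.208, -1.209]
ft_force: [0.7, -0.7, 0.5]
grip_width: 0.0511
```

Run:
```python
from h import *
st(); crop('side','side15',220,90,470,290,3); blanks(); blanks((350,150,410,215))
```

```text
t 29.27 p [481.9 -36.5 180.8] yaw -0.1 down [ 0.001  0.    -1.   ] F [ 0.7 -0.7  0.5] w 51.1 q6 1.5
blank px [378.6 171.6] area 81 diam 32.7 w [ 575.  -305.5   56. ]
```

View pics/side15.png

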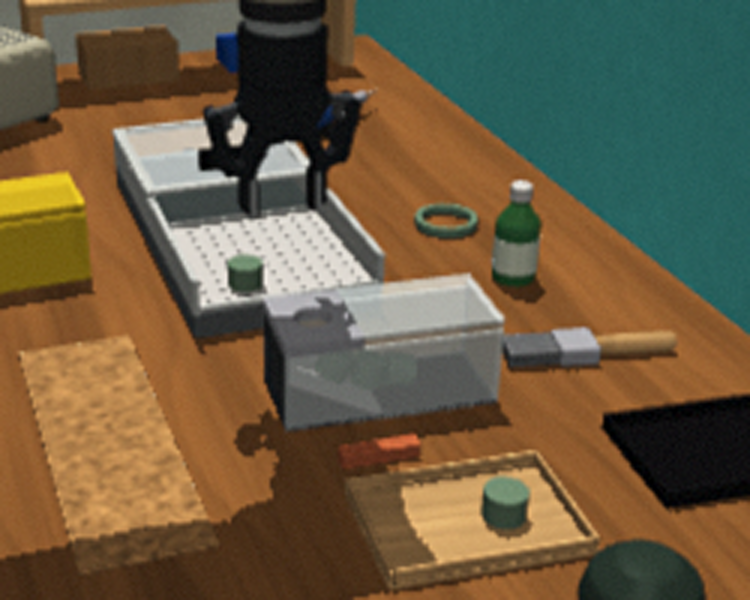

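Call:
{"fn": "apply_moves", "kwargs": {"deltas": [0.68,1,50,0,0,0,0,0.68,1,100,-20,0,0,0,0.68,1,123,-50,0,0,0,0.68,1,123,-85,0,0,0,0.68,1,123,-110,0,0,0,0.68,1,123,-125,0,0,0,0.68,1,123,-125,0,0,0,0.25,1,123,-125,0,0,0,0.25,1,123,-125,0,0,0,0.25,1,123,-125,0,0,0,0.25,1,123,-125,0,0,0]}}

```text
time: 30.8
position: [0.4848, 0.0848, 0.0567]
eef_rot: [1.211, 1.207, -1.208]
ft_force: [-0.1, -0.5, 6.1]
grip_width: 0.0358
```

Run:
```python
from h import *
st()
```

```text
t 30.8 p [484.8  84.8  56.7] yaw -0.1 down [ 0.003 -0.    -1.   ] F [-0.1 -0.5  6.1] w 35.8 q6 1.75
```

Call:
{"fn": "apply_moves", "kwargs": {"deltas": [0.25,0,0,40,0,0,0,0.25,0,0,90,0,0,0,0.25,2,-50,105,0,0,0,0.25,4,-105,105,0,0,0,0.25,6,-160,100,0,0,0,0.25,6,-181,80,0,0,0,0.25,6,-181,66,0,0,0,0.25,6,-181,66,0,0,0,0.25,6,-181,63,0,0,0,0.25,6,-181,62,0,0,0]}}

```text
time: 32.05
position: [0.4902, -0.0954, 0.1179]
eef_rot: [1.209, 1.209, -1.208]
ft_force: [-0.3, 0.2, -0.8]
grip_width: 0.0356
```

Call:
{"fn": "apply_moves", "kwargs": {"deltas": [0.25,0,0,-1,0,0,0,0.25,0,0,-1.5,0,0,0,0.25,0,0,-1.5,0,0,0]}}

```text
time: 32.42
position: [0.4899, -0.0961, 0.1161]
eef_rot: [1.21, 1.209, -1.21]
ft_force: [0.1, -0.8, 0.1]
grip_width: 0.0356
```

Call:
{"fn": "apply_moves", "kwargs": {"deltas": [0.25,0,0,-1,0,0,0,0.25,0,0,-2,0,0,0,0.25,0,0,-2,0,0,0]}}

```text
time: 32.8
position: [0.4899, -0.0962, 0.1147]
eef_rot: [1.21, 1.208, -1.21]
ft_force: [-1.6, 0.4, 4.5]
grip_width: 0.0358
```

Call:
{"fn": "apply_moves", "kwargs": {"deltas": [0.25,0,0,25,0,0,0,0.25,4,-15,45,0,0,0,0.25,10,-70,45,0,0,0,0.25,18,-125,45,0,0,0,0.25,22,-180,30,0,0,0,0.25,24,-208,0,0,0,0,0.25,24,-208,-40,0,0,0,0.25,24,-208,-65,0,0,0,0.25,24,-208,-78,0,0,0,0.25,24,-208,-81,0,0,0,0.25,24,-208,-81,0,0,0]}}

```text
time: 34.17
position: [0.5144, -0.3043, 0.0339]
eef_rot: [1.21, 1.207, -1.209]
ft_force: [-0.4, 0.3, -0.6]
grip_width: 0.0353
```

Run:
```python
from h import *
st(); crop('side','side16',300,180,500,330,3.9)
```

```text
t 34.17 p [ 514.4 -304.3   33.9] yaw -0.0 down [ 0.001 -0.001 -1.   ] F [-0.4  0.3 -0.6] w 35.3 q6 1.04
```

View pics/side16.png

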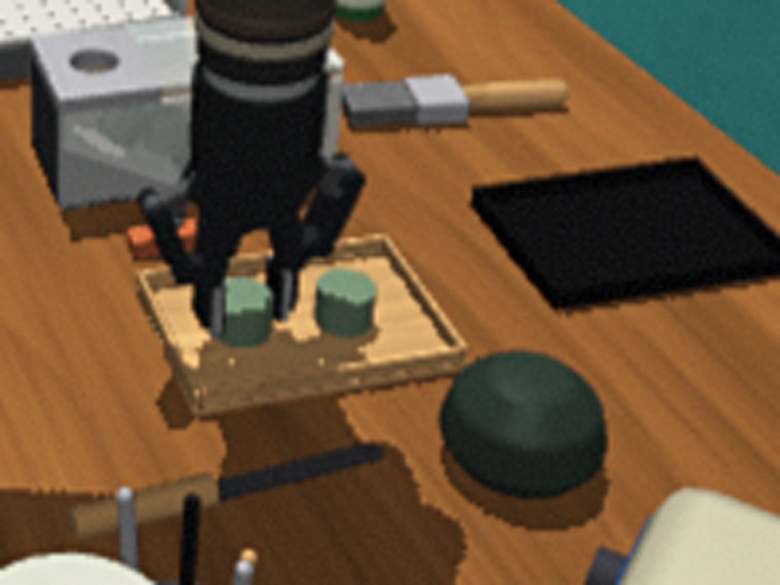

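Call:
{"fn": "apply_moves", "kwargs": {"deltas": [0.25,0,0,-2.5,0,0,0,0.25,0,0,-3,0,0,0,0.48,0,0,-3,0,0,0,0.48,0,0,-3,0,0,0,0.48,0,0,30,0,0,0,0.48,0,0,80,0,0,0,0.48,0,0,130,0,0,0,0.5,0,50,160,0,0,0,0.5,0,105,190,0,0,0,0.5,0,160,190,0,0,0.18,0.5,0,220,190,0,0,0.36,0.5,0,280,190,0,0,0.54]}}

```text
time: 35.72
position: [0.5136, -0.0224, 0.2232]
eef_rot: [0.8, 1.418, -0.799]
ft_force: [1.8, 0.8, -0.2]
grip_width: 0.0429
```

Call:
{"fn": "apply_moves", "kwargs": {"deltas": [0.5,0,60,0,0,0,0.18,0.5,0,120,0,0,0,0.36,0.5,0,180,0,0,0,0.54,0.5,0,240,0,0,0,0.72,0.5,0,290,0,0,0,0.9,0.5,0,318,0,0,0,1.03,0.5,0,318,0,0,0,1.03]}}

```text
time: 36.6
position: [0.5135, 0.2957, 0.2224]
eef_rot: [-0.001, 1.571, 0.001]
ft_force: [0.1, -0.4, -0.5]
grip_width: 0.0426
```

Run:
```python
from h import *
st(); crop('side','side17',220,90,470,290,3); crop('top','t17',130,130,400,260,2.9); blanks(); blanks((350,150,410,215))
```

```text
t 36.6 p [513.5 295.7 222.4] yaw 90.1 down [-0.001 -0.    -1.   ] F [ 0.1 -0.4 -0.5] w 42.6 q6 0.52
blank px [378.6 171.6] area 81 diam 32.7 w [ 575.  -305.5   56. ]
blank px [376.6 191.6] area 84 diam 33.1 w [ 510.  -299.4   56. ]
```

View pics/side17.png

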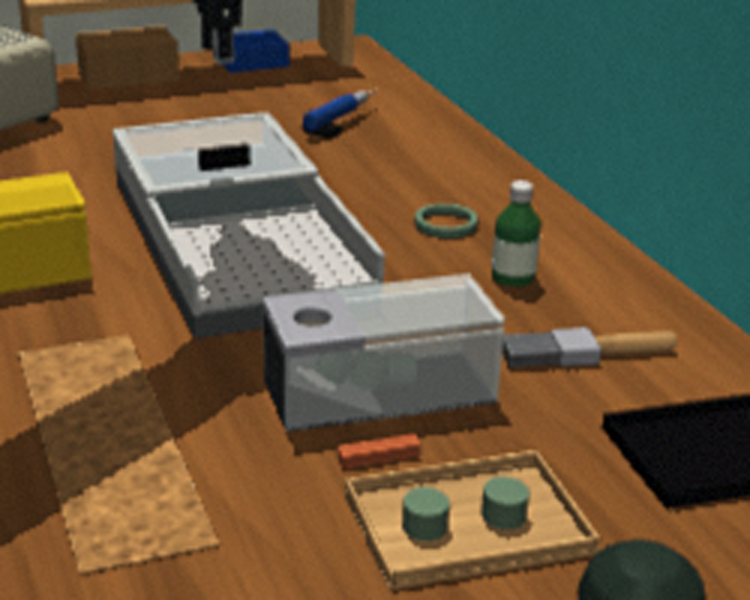

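View pics/t17.png

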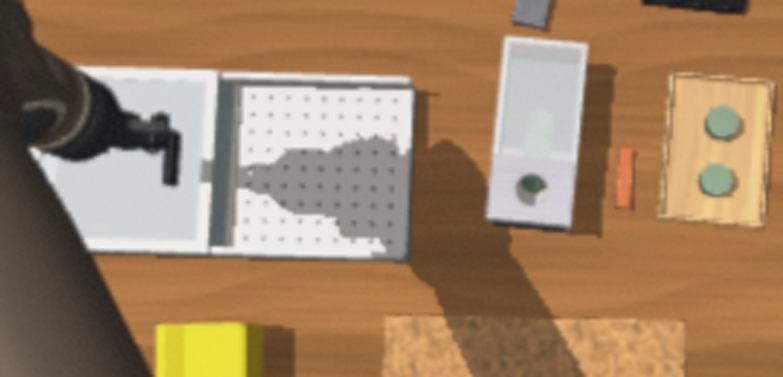

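Run:
```python
from h import *
im=ctrl.capture('side')[180:240,300:395,::-1]
im=cv2.convertScaleAbs(im,alpha=1.6,beta=-40)
cv2.imwrite('pics/g1.png',cv2.resize(im,None,fx=8,fy=8,interpolation=cv2.INTER_CUBIC))
im=ctrl.capture('top')[140:212,295:335,::-1]
cv2.imwrite('pics/g2.png',cv2.resize(im,None,fx=8,fy=8,interpolation=cv2.INTER_CUBIC))
```

```text
(no output)
```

View pics/g1.png

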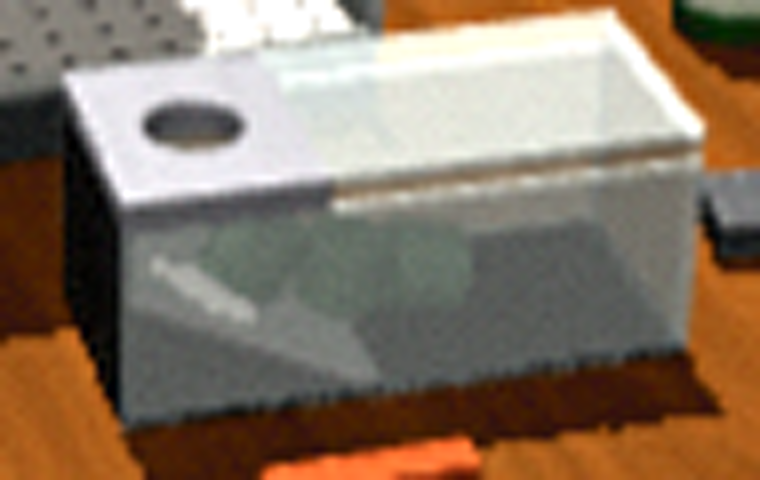

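View pics/g2.png

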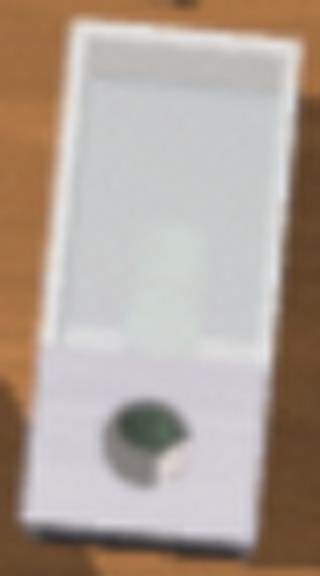

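Run:
```python
from h import *
K,R,t=cam('side'); o=-R.T@t
def upy(u,v,y):
    d=R.T@np.linalg.inv(K)@np.array([u,v,1.]); return (o+d*(y-o[1])/d[1])*1000
for nm,c in (('3 ctr',(252,255)),('3 top',(252,215)),('3 bot',(250,300)),('2 ctr',(345,262)),('1 ctr',(435,262)),('slide hi',(160,262)),('slide lo',(380,375))):
    u,v=300+c[0]/8-.5,180+c[1]/8-.5
    print(nm,[upy(u,v,y).round(0) for y in (-.100,-.115)])
```

```text
3 ctr [array([ 513., -100.,   36.]), array([ 507., -115.,   46.])]
3 top [array([ 512., -100.,   52.]), array([ 507., -115.,   62.])]
3 bot [array([ 512., -100.,   18.]), array([ 507., -115.,   28.])]
2 ctr [array([ 547., -100.,   27.]), array([ 541., -115.,   37.])]
1 ctr [array([ 581., -100.,   20.]), array([ 574., -115.,   30.])]
slide hi [array([ 480., -100.,   40.]), array([ 474., -115.,   49.])]
slide lo [array([ 562., -100.,  -23.]), array([ 555., -115.,  -12.])]
```

All three sit below the plate inside the box, and both large ones are in the wooden tray. Now I shut the guard.

Call:
{"fn": "apply_moves", "kwargs": {"deltas": [0.5,2,-1,-50,0,0,0,0.5,2,-1,-90,0,0,0,0.5,2,-1,-123,0,0,0,0.5,2,-1,-123,0,0,0,0.1,2,-1,-123,0,0,0,0,2,-1,-123,0,0,0,0,2,-1,-123,0,0,0,0,2,-1,-123,0,0,0,0,2,-1,-123,0,0,0], "force": 25}}

```text
time: 38.02
position: [0.517, 0.2933, 0.1022]
eef_rot: [0.003, 1.567, -0.001]
ft_force: [0.4, -1.4, 6.3]
grip_width: 0.0112
```

Call:
{"fn": "apply_moves", "kwargs": {"deltas": [0,0,-20,0,0,0,0,0,0,-40,0,0,0,0,0,0,-60,0,0,0,0,0,0,-82,0,0,0,0,0,0,-104,0,0,0,0,0,0,-126,0,0,0,0,0,0,-148,0,0,0,0,0,0,-170,0,0,0,0,0,0,-190,0,0,0,0,0,0,-202,0,0,0,0,0,0,-209,0,0,0,0,0,0,-211,0,0,0,0]}}

```text
time: 39.52
position: [0.5152, 0.0834, 0.1022]
eef_rot: [0.006, 1.571, 0.003]
ft_force: [-7.8, 11.7, 10.5]
grip_width: 0.011
```

Call:
{"fn": "apply_moves", "kwargs": {"deltas": [0,0,-1,0,0,0,0,0,0,-2,0,0,0,0]}}

```text
time: 39.78
position: [0.5152, 0.0833, 0.1021]
eef_rot: [0.007, 1.571, 0.007]
ft_force: [-8.9, 16.1, 10.7]
grip_width: 0.0112
```

Travel was 210 mm and the end stop was reached: the position held while the force rose. I release and back off.

Call:
{"fn": "apply_moves", "kwargs": {"deltas": [0,0,2,0,0,0,0,0.4,0,2,0,0,0,0,0.4,0,2,0,0,0,0,0.4,0,2,0,0,0,0,0.4,0,2,40,0,0,0,0.4,0,2,90,0,0,0,0.4,0,2,140,0,0,0,0.4,-60,2,150,0,0,0,0.4,-120,2,150,0,0,0,0.4,-160,2,150,0,0,0,0.4,-160,2,150,0,0,0,0.4,-160,2,150,0,0,0]}}

```text
time: 41.28
position: [0.3565, 0.0819, 0.2502]
eef_rot: [0.002, 1.57, -0.001]
ft_force: [0.6, -0.6, -0.3]
grip_width: 0.0344
```

Run:
```python
from h import *
st(); crop('side','side20',220,90,470,290,3); crop('top','t20',130,80,440,260,2.5); blanks((350,150,410,215))
```

```text
t 41.27 p [356.5  81.9 250.2] yaw 89.9 down [ 0.001  0.    -1.   ] F [ 0.6 -0.6 -0.3] w 34.4 q6 0.23
blank px [378.5 171.6] area 80 diam 32.5 w [ 575.  -305.3   56. ]
blank px [376.6 191.5] area 82 diam 32.7 w [ 510.3 -299.4   56. ]
```

View pics/side20.png

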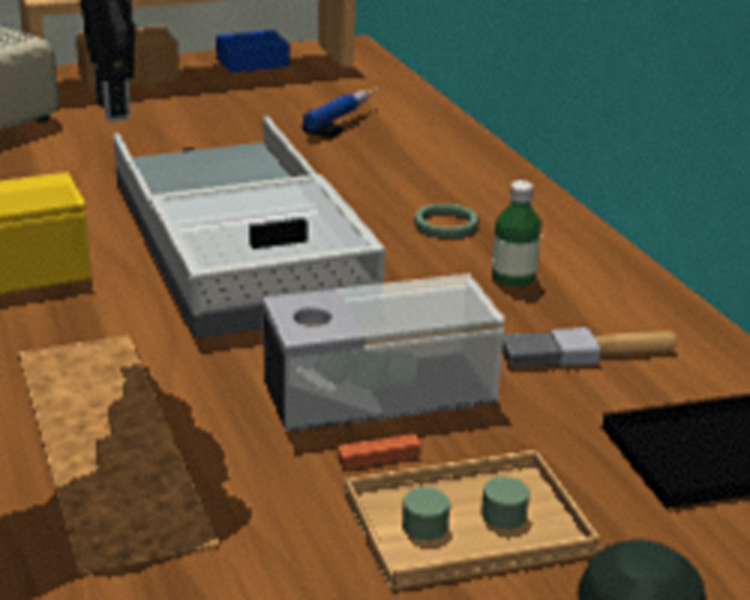

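View pics/t20.png

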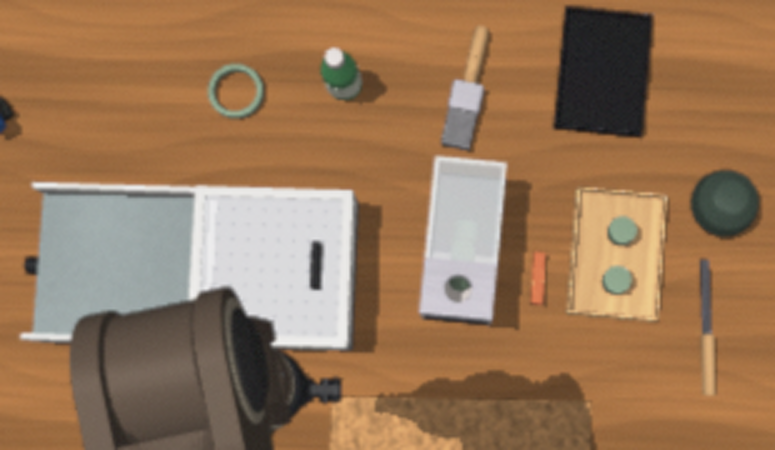

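```bash
python3 -c "
from rig import ctrl
print(ctrl.close_job())"
```

```text
the job is handed in; nothing more can be done
None
```

The job is handed in. Five blanks were on the deck: three went through the bore into the catch box and two oversize ones are in the wooden rework tray. It took about 41 s of the 210 s, and I got no verdict from the hand-in.

- **Guard:** I opened it to its end stop. At the end I slid it back 210.0 mm until its position held while the force rose to 16 N, and the last pictures show it closed.
- **Fitting blanks:** All three read about 30 mm in the jaws, which I take as the 31 mm size. The first caught the edge of the bore at about 22 N and went in after a shift of about 2 mm. The other two went in without resistance.
- **Oversize blanks:** Both read about 36 mm, which I take as 37 mm. I lowered each onto the bore lightly and it stopped at plate height with about 5 N.
- **Last checks:** Both large blanks stand inside the rework tray and the arm is clear of everything. Nothing else looks moved in the pictures; I did not measure the bystanders.
- **Third fitting blank:** It did not slide to the far end. It is queued on the slide behind the first two and can be seen through the bore. From the side picture I estimate its centre at 36–46 mm high, below the plate. That is a rough estimate through the clear wall.
- **Disagreement:** The cameras and the arm differed by about 2–5 mm on the blank and bore positions, so I corrected for it as I went.

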